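# Load a tray of caster wheels into the feeder dock and gate it

### The job

One of the four small wheels has been left lying in the lane of the feeder dock: put it flat, hub up, in the empty pocket of the aluminium tray. Then slide the full tray, either way round, into the dock's grooved lane until it is fully home against the end stop, and last drop the steel gate plate from its stand upright into the two grooves at the dock's mouth, right down. Keep the tray level, so that nothing is thrown out, and leave the other things on the bench where they are.

Things in the scene. Friction and masses are not known exactly. Their poses are not given: they have to be found in the camera images.
- dock: Grey feeder dock fixed to the bench (place, side, heading vary). Its lane, open above, runs along its own +x. Origin at bench level on the lane's centre line, at the gate grooves. Base plate 5 mm thick, x -45 to 152 mm, 198 mm wide, low ramp in front to x -60. Flared guides at the mouth, x -46 to -15, z to 25. Lane 157 mm wide (y +-78.5). End stop face x 140, z to 40.
- dock_lip (a point): Front end, on the centre line, of the part of the lane under the steel lips, at the height of their undersides (dock x 16, z 14.5 mm). Lips overhang each side of the lane by 8 mm up to the end stop, tops at z 20.5, front 12 mm bent up: the tray's flanges must slide in under them.
- dock_home (a point): Where the tray's origin is when fully home (dock x 78, y 0, z 5 mm). Beyond the end stop, dock x 152 to 237, is a green housing 85 mm high and 150 mm wide.
- dock_groove (a point): Where the gate plate's origin is when fitted (dock x 0, y 0, z 5 mm). On either side a post (x -16 to 16, y 78.5 to 99, top z 60, small funnel to z 71 mm) has an upright groove, open to the lane and above, 11.5 mm wide along dock x, reaching out to y 91 mm.
- tray: Loose aluminium tray, same either way round, slides along its x. Origin under its centre. Floor 124 (x) by 152 (y) mm, 5 mm thick, juts out as 10 mm flanges past the side walls at y +-66. Walls and dividers to z 22; four pockets 56 by 56, centres x +-30, y +-34, floor z 5. Central handle blade 50 long (x), 12 thick (y), z 22 to 85 mm. 0.35 kg, full 0.7. Three pockets hold wheels.
- wheel0: Caster wheel, one of four alike: black disc 48 mm diameter, 20 mm high, with a grey hub sleeve 20 mm diameter above it from z 20 to z 44 mm. Origin at the centre of its underside, z up. About 80 g. One of the four (any) lies in the dock's lane, the other three in the tray.
- wheel1: Caster wheel, one of four alike: black disc 48 mm diameter, 20 mm high, with a grey hub sleeve 20 mm diameter above it from z 20 to z 44 mm. Origin at the centre of its underside, z up. About 80 g. One of the four (any) lies in the dock's lane, the other three in the tray.
- wheel2: Caster wheel, one of four alike: black disc 48 mm diameter, 20 mm high, with a grey hub sleeve 20 mm diameter above it from z 20 to z 44 mm. Origin at the centre of its underside, z up. About 80 g. One of the four (any) lies in the dock's lane, the other three in the tray.
- wheel3: Caster wheel, one of four alike: black disc 48 mm diameter, 20 mm high, with a grey hub sleeve 20 mm diameter above it from z 20 to z 44 mm. Origin at the centre of its underside, z up. About 80 g. One of the four (any) lies in the dock's lane, the other three in the tray.
- gate: Steel gate plate, loose, standing upright in the stand: 8 mm thick (x), 176 mm long (y), 60 mm high, with a central tab 60 mm long (y), same thickness, from z 60 to z 85 mm. Origin at the centre of its lower edge. About 0.25 kg. Same either way round. Fitted: origin on the dock's, z 5 mm, its y along the dock's y, ends in the two grooves.
- stand: Fixed plywood stand of the gate plate: base 50 mm (x) by 190 mm (y), 6 mm thick; pairs of ribs to z 36 mm at y +-70 leave a slot 11.5 mm wide along its y. Origin at the centre of its underside.
- oiler: Bystander: white plastic bottle, 56 mm diameter, 150 mm tall. Origin at the centre of its underside.
- tyre: Bystander: black ring lying flat behind the tray, 90 mm outer diameter, 22 mm high. Origin at the centre of its underside.
- jar: Bystander: small jar in front of the tray, 50 mm diameter, 60 mm tall. Origin at the centre of its underside.
- wrench: Bystander: wrench lying flat on the right-hand side of the bench.
- cup: Bystander: open steel cup, 70 mm rim diameter, 80 mm tall, on the left-hand side.
- tin: Bystander: steel can, 66 mm diameter, 90 mm tall, behind the stand. Origin at the centre of its underside.
Things that resemble listed ones, but are neither listed nor needed, are in the scene too. Leave any yellow look-alike of the tray alone.

How it is judged (in metres and radians):
On the way, in this order (a step that is already met when the one before it is completed fails the run):
1. the tray, with all four wheels in it, is fully home in the dock (x of tray in the frame of dock between 0.072 and 0.084 m and y of tray in the frame of dock between -0.006 and 0.006 m and z of tray in the frame of dock between 0.001 and 0.009 m and angle between the x axis of tray and the x axis of dock, either way round below 0.06 rad and angle between tray's own z axis and vertical below 0.06 rad and x of wheel0 in the frame of tray between -0.055 and 0.055 m and y of wheel0 in the frame of tray between -0.06 and 0.06 m and z of wheel0 in the frame of tray between 0.001 and 0.009 m and angle between each of wheel0, wheel1, wheel2, wheel3's own z axis and vertical below 0.2 rad and x of wheel1 in the frame of tray between -0.055 and 0.055 m and y of wheel1 in the frame of tray between -0.06 and 0.06 m and z of wheel1 in the frame of tray between 0.001 and 0.009 m and x of wheel2 in the frame of tray between -0.055 and 0.055 m and y of wheel2 in the frame of tray between -0.06 and 0.06 m and z of wheel2 in the frame of tray between 0.001 and 0.009 m and x of wheel3 in the frame of tray between -0.055 and 0.055 m and y of wheel3 in the frame of tray between -0.06 and 0.06 m and z of wheel3 in the frame of tray between 0.001 and 0.009 m), for 0.2 s.
2. the gate plate is right down in the two grooves at the dock's mouth (x of gate in the frame of dock between -0.004 and 0.004 m and y of gate in the frame of dock between -0.007 and 0.007 m and z of gate in the frame of dock between 0.002 and 0.008 m and angle between the y axis of gate and the y axis of dock, either way round below 0.06 rad and angle between gate's own z axis and vertical below 0.1 rad), for 0.2 s.
At the end, for the whole second after the job is handed in: Tray home in the lane (6 mm along and across, 4 mm in height, 0.06 rad); all four wheels flat, hub up, on the floor of its pockets; gate plate upright in both grooves, lower edge within 3 mm of the base plate, in line within 0.06 rad; all at rest (all of step 1 and all of step 2 and linear speed of each of tray, gate, wheel0, wheel1, wheel2, wheel3 below 0.02 m/s); the robot touches nothing.
It fails at once if the tray is tipped by more than 0.4 rad (angle between tray's own z axis and vertical above 0.4 rad).
It fails at once if a bystander is moved by more than 3 cm (distance of any of oiler, tyre, jar, wrench, cup, tin from where it was at the start of the episode above 0.03 m).
It fails at once if a standing bystander is knocked over (angle between any of oiler, jar, cup, tin's own z axis and vertical above 0.6 rad).
It also fails if it takes over 72 s, if anything falls off the work surface, if the arm or the gripper's body presses on something with over 40 N, if the wrist force passes 120 N, or if a joint passes its speed limit or range.

### The arm

A 7-joint arm with a two-finger parallel gripper is mounted at the origin on the work surface. World frame = base frame: x ahead of the robot, y to its left, z up, the work surface at z = 0. Lengths are in mm, angles in rad, forces in N, time in s.
With the tool pointing down it reaches from about 350 to 900 mm from the base axis. Payload 19.9 kg.
Tool frame: the origin (TCP) lies between the finger pads; the fingertips stand 11 mm ahead of it and the grasp point (between the pads) lies 8 mm behind it (arm.tip_reach is the distance from the TCP to the fingertips, in mm); z points along the fingers, x is the direction in which the jaws open and shut, and the axes are right-handed (so a half turn about z gives the same grasp; the last joint's range is limited). The gripper opens to 94 mm and grips with 3 to 60 N. Pads are 16 mm wide; open, the fingers measure 119 mm over their backs; the gripper's body (75 mm by 177 mm) begins 78 mm behind the grasp point.
Start: joints at [1.087, 0.417, -0.01, 1.614, 0.005, 1.111, -0.053], TCP at [267.786, -564.704, 216.425] pointing down, gripper open.
Joint ranges: [-2.81, 2.81], [-0.39, 2.02], [-1.27, 1.25], [0.06, 2.57], [-1.19, 4.33], [0.19, 2], [-2.82, 2.82]. Speed limits (rad/s): [1.89, 1.89, 2.39, 2.39, 3.01, 3.01, 3.01].

### API

Orientations are given as [roll, pitch, yaw] about the fixed x, y, z axes, in that order (R = Rz(yaw) Ry(pitch) Rx(roll)).
In Python, from cell import arm, capture gives the robot as it stands.
- The arm moves only by the tool drive_tool, never from a script. Its argument "targets" is a list of rows, each an object of numbers: "x", "y", "z": the shift along the tool's x, y, z in units of 0.3 m (1.0 is 0.3 m); "turn": the turn about the tool's z in units of 45 degrees (1.0 is 45 degrees). A call has 1 to 10 rows; each row is the pose to reach, as a shift and turn from the pose measured when the call began, along the tool's axes at that moment; what a row does not reach only later rows make up. A row lasts 1/8 s, in which the tool goes at most 62.5 mm and 10.7 degrees, less where a joint would pass 70% of its speed; a pose out of reach is approached as far as the arm can. A call with a number of a shift or a turn outside -1 to 1 is refused whole. A call with a gripper value outside its range is refused whole. "jaw" is the gripper command: -1 is shut, 1 is fully open, values between are in proportion, set as the call begins (left out, the last holds). The fingers move at their own pace and stop on an object; "squeeze" is the grip in N (left out, the last holds). Time passes only in rows, so rows that repeat a pose let the fingers close. It gives the time, the measured TCP pose, the force and the opening at its end, in the units of the state.
- arm.get_state(): the state, without advancing time (a new reading comes with each control period).
- capture(name): name is "scene" or "top" or "wrist"; returns a dict with "img" (420x560x3 uint8, red, green, blue), "depth" (420x560 float32, mm along the optical axis (not along the pixel's ray), 0 where there is no reading), "camera_matrix" (3x3 intrinsics, pixels), "xyz" and "attitude" of the camera in the world. Camera axes: x right, y up, looking along -z (the intrinsics and any distortion apply to the point x, -y, -z); pixel columns grow to the right and rows downward; lengths in mm; the calibration is good to about 2 mm. The wrist camera is an equidistant fisheye: a pixel r from the principal point sees the ray r / f radians off the axis. A picture is of the moment at which its call begins.
- arm.job_done(): hands the job in, once; it reports no verdict.
The state is a dict: "time_s": time; "joint_pos": joint angles; "joint_vel": joint speeds; "joint_efforts": joint torques, N m; "eef_pos": TCP position; "ee_rot": TCP orientation; "ft_force": force on the tool from outside, world axes, zero at the start; "moment": the same for the moment, N m; "gripper_width": finger opening in mm.
Only numpy, scipy, OpenCV 4.12 (cv2) and the standard library are available. Lean on these libraries where they do the work, as an engineer would, in place of code of your own. Each camera call takes 0.05 s, during which the arm holds its last target.

## Working session

There is one attempt and no reset: what is moved stays moved. The work goes in short steps, Python scripts to look and compute and a tool call to move; the robot and the scene stay as the last step left them, time stands still between calls to the robot, and variables do not carry over. Pictures are saved under pics/ and viewed, and the job is handed in when it is done.

Besides the shell and the picture viewer there is one more tool, called after ">>>" by a JSON object that holds its "api" and its "payload", one argument or row to a line. drive_tool: Moves the arm, as the interface text tells. Shifts and turns lie within -1 to 1; 1 stands for 0.3 m of shift or 45 degrees of turn. Its arguments: {"type":"object","properties":{"targets":{"type":"array","items":{"type":"object","properties":{"x":{"type":"number","minimum":-1,"maximum":1},"y":{"type":"number","minimum":-1,"maximum":1},"z":{"type":"number","minimum":-1,"maximum":1},"turn":{"type":"number","minimum":-1,"maximum":1}}}},"jaw":{"type":"number"},"squeeze":{"type":"number"}},"required":["targets"]}

```bash
ls; mkdir -p pics; cat > h.py <<'E'
import numpy as np, cv2
from scipy.spatial.transform import Rotation as R
from cell import arm, capture
def save(n,name):
    c=capture(n); cv2.imwrite(f'pics/{name}.png',c['img'][:,:,::-1]); np.savez(f'{name}.npz',**{k:np.array(v) for k,v in c.items()}); return c
def load(name): return dict(np.load(f'{name}.npz'))
def Rc(c):
    a=np.array(c['attitude'],float)
    return a if a.shape==(3,3) else R.from_euler('xyz',a).as_matrix()
def cloud(c):
    d=c['depth']; K=c['camera_matrix']; h,w=d.shape
    v,u=np.mgrid[0:h,0:w]
    P=np.stack([(u-K[0,2])/K[0,0]*d,-(v-K[1,2])/K[1,1]*d,-d],-1)
    return P@Rc(c).T+np.array(c['xyz'])
def proj(c,p):
    q=(np.atleast_2d(p)-np.array(c['xyz']))@Rc(c); K=c['camera_matrix']
    return np.stack([K[0,0]*q[:,0]/-q[:,2]+K[0,2], K[1,1]*-q[:,1]/-q[:,2]+K[1,2]],1)
E
python3 - <<'E'
from h import *
print(arm.get_state())
for n in ['scene','top']:
    c=save(n,n+'0'); print(n,c['camera_matrix'],c['xyz'],c['attitude'],[k for k in c])
E
```

```text
pics
{'time_s': 0.0, 'joint_pos': array([ 1.08647812,  0.41799805, -0.01032869,  1.61419428,  0.00470318,
        1.11069385, -0.05297801]), 'joint_vel': array([-7.57551082e-04, -4.88579585e-04, -1.14940856e-03,  3.21667028e-04,
       -2.37463431e-04,  3.23902453e-05, -2.25068884e-04]), 'joint_efforts': array([-2.09882501e-04, -8.51261616e+01,  6.38938006e-01, -4.25989795e+01,
       -4.87785623e-02,  1.85186032e-02,  1.20643526e-04]), 'eef_pos': array([ 267.64459996, -564.3752095 ,  215.80168775]), 'ee_rot': array([ 3.14150672e+00,  1.26659108e-03, -1.12792294e+00]), 'ft_force': array([-0.50041008, -0.07298569,  0.09328583]), 'moment': array([ 0.03628069,  0.00284243, -0.05651281]), 'gripper_width': 94.40620451037881}
scene [[472.81375795   0.         272.48580124]
 [  0.         472.81375795 208.72607134]
 [  0.           0.           1.        ]] [1164.68319856  385.05168079 1062.45316685] [ 0.66552976 -0.01769311  2.12853239] ['img', 'depth', 'camera_matrix', 'xyz', 'attitude']
top [[392.25765223   0.         282.05860739]
 [  0.         392.25765223 208.58859904]
 [  0.           0.           1.        ]] [ 379.64599151   -4.30036729 1061.5818637 ] [ 0.12075558  0.01460791 -1.54989996] ['img', 'depth', 'camera_matrix', 'xyz', 'attitude']
```

View pics/top0.png

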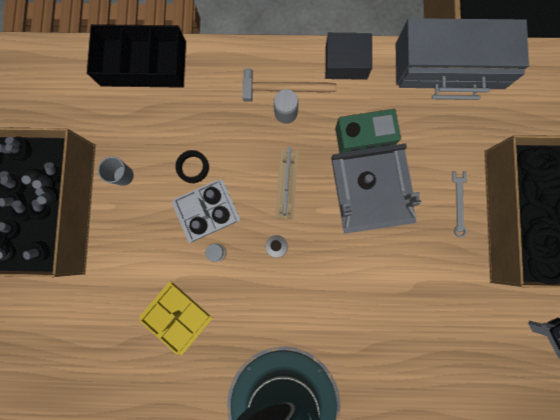

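View pics/scene0.png

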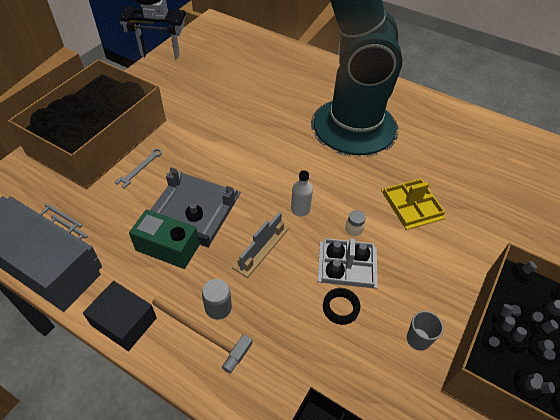

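The top view shows the dock around (373,185) with a wheel at (367,180). The stand and gate are at (287,183), the tray at (206,210) with its empty pocket at upper left, and the oiler at (276,246). I'll enlarge and back-project these.

```bash
python3 - <<'E'
from h import *
c=load('top0'); im=c['img'][:,:,::-1]
def crop(u0,v0,u1,v1,s,n):
    cv2.imwrite(f'pics/{n}.png',cv2.resize(im[v0:v1,u0:u1],None,fx=s,fy=s,interpolation=cv2.INTER_CUBIC))
crop(320,100,430,240,4,'ctopd'); crop(165,140,305,270,5,'ctopt')
P=cloud(c)
for n,(u,v) in dict(table=(240,260),wheelhub=(366,180),wheeldisc=(372,187),dockbase=(360,210),green=(360,120),oiler=(276,246),jar=(215,253),tin=(286,106),cup=(115,172),tyre=(179,166),wheelA=(213,196),wheelB=(222,214),wheelC=(199,226),gate=(287,180)).items(): print(n,P[v,u].round(1))
# orthographic height map both cams
for n in ['top0','scene0']:
    P=cloud(load(n)); m=(load(n)['depth']>0)&(P[...,2]<200)
    Q=P[m]; print(n,'table z median',np.median(Q[(abs(Q[:,2])<15)][:,2]))
E
```

```text
table [366.8 124.4  -2.7]
wheelhub [ 582.8 -206.    43.6]
wheeldisc [ 569.9 -228.    13.5]
dockbase [ 507.7 -197.     5.3]
green [ 731.9 -183.6   82.7]
oiler [402.5  23.5 150.8]
jar [383.8 180.8  61.7]
tin [762.9   7.7  91.9]
cup [599.9 476.1   7.8]
tyre [616.6 295.9  21.9]
wheelA [532.8 195.7  43. ]
wheelB [485.  169.   49.4]
wheelC [452.6 227.7  48.6]
gate [569.8   1.4  90.6]
top0 table z median 0.23679608636473404
scene0 table z median -0.7962639683464658
```

View pics/ctopd.png

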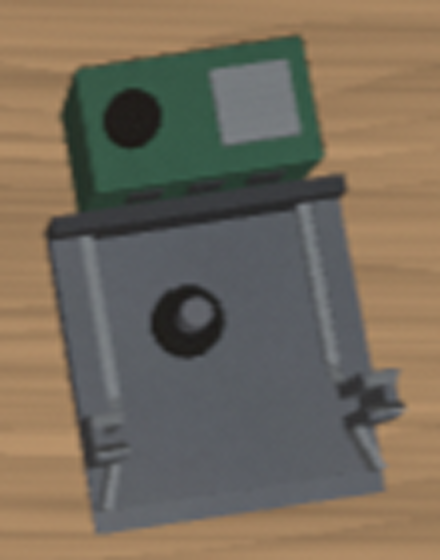

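View pics/ctopt.png

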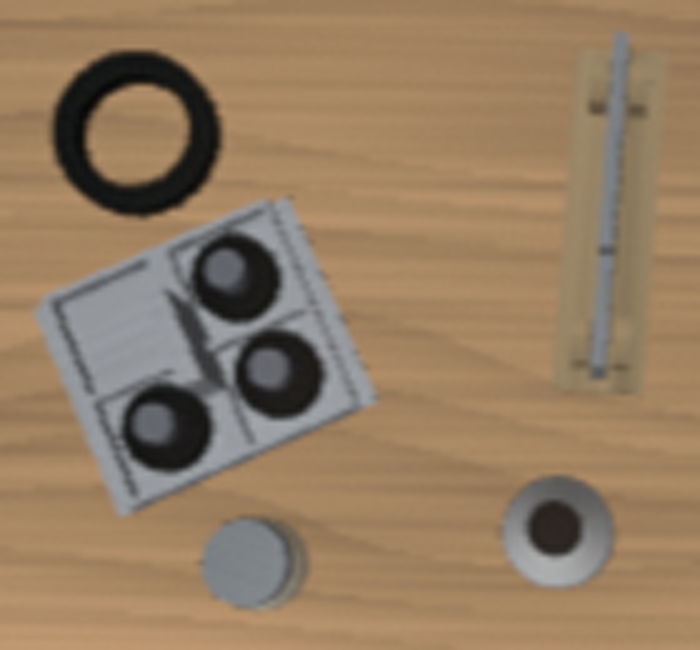

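```bash
python3 - <<'E'
from h import *
c=load('scene0'); im=c['img'][:,:,::-1]
def crop(u0,v0,u1,v1,s,n):
    cv2.imwrite(f'pics/{n}.png',cv2.resize(im[v0:v1,u0:u1],None,fx=s,fy=s,interpolation=cv2.INTER_CUBIC))
crop(120,160,250,275,6,'csd'); crop(225,195,385,295,5,'cst')
E
```

```text
(no output)
```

View pics/csd.png

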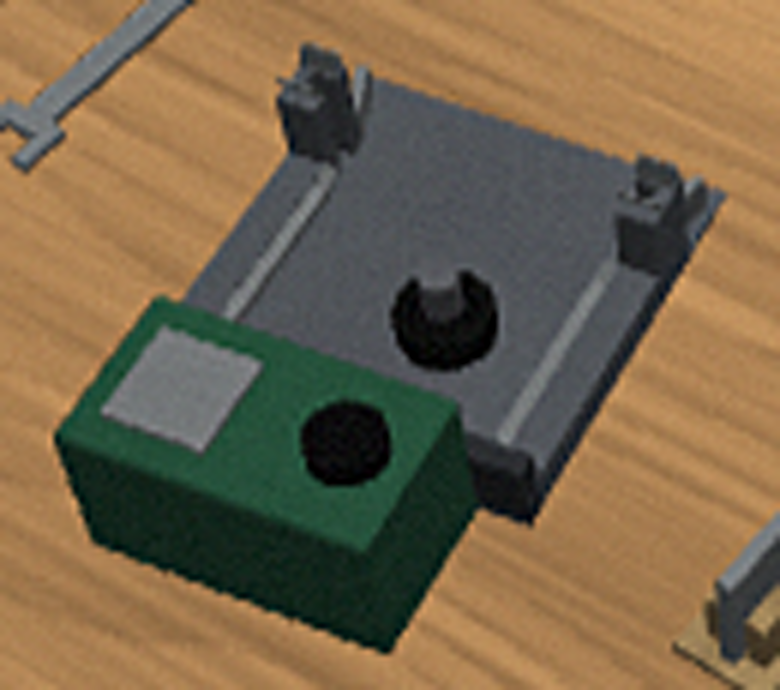

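View pics/cst.png

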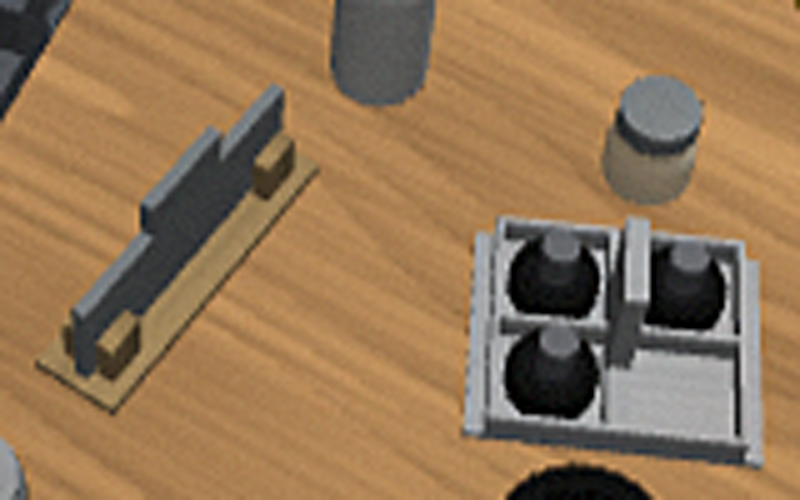

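```bash
cat > fit.py <<'E'
from h import *
from scipy.optimize import least_squares
def T(p,X,z=0):
    c,s=np.cos(p[2]),np.sin(p[2]); X=np.asarray(X,float)
    return np.stack([p[0]+c*X[:,0]-s*X[:,1],p[1]+s*X[:,0]+c*X[:,1],X[:,2]],1)
def fit(p0,obs,show=True):
    # obs: list of (cam, [(X),(px)] )
    def f(p): return np.concatenate([(proj(c,T(p,[o[0] for o in L]))-np.array([o[1] for o in L],float)).ravel() for c,L in obs])
    r=least_squares(f,p0,loss='soft_l1',x_scale=[100,100,1])
    if show: print(r.x.round(4),'deg',np.degrees(r.x[2]).round(2)); print(r.fun.reshape(-1,2).round(1).tolist())
    return r.x
E
cat > f1.py <<'E'
from fit import *
t=load('top0'); s=load('scene0')
ct=lambda a,b:(a/4+320-.5+.125,b/4+100-.375); ctt=lambda a,b:(a/5+165-.4,b/5+140-.4)
cs=lambda a,b:(a/6+120-.42,b/6+160-.42); cst=lambda a,b:(a/5+225-.4,b/5+195-.4)
print('dock'); D=fit([500,-200,-.1],[(t,[((152,75,85),ct(97,192)),((152,-75,85),ct(325,160)),((237,75,85),ct(80,70)),((237,-75,85),ct(300,37)),((-60,99,0),ct(97,533)),((-60,-99,0),ct(385,490))]),
 (s,[((152,-75,85),cs(165,297)),((152,75,85),cs(460,405)),((237,-75,85),cs(55,437)),((237,75,85),cs(365,550)),((-60,99,0),cs(725,195)),((237,75,0),cs(390,652)),((237,-75,0),cs(97,543))])])
print('tray'); Tr=fit([490,200,.4],[(t,[((62,-76,5),ctt(290,197)),((-62,-76,5),ctt(378,400)),((-62,76,5),ctt(125,517)),((62,76,5),ctt(37,305))]),
 (s,[((62,-76,5),cst(465,435)),((62,76,5),cst(760,465)),((-62,-76,5),cst(485,232)),((-62,76,5),cst(752,262)),((25,-6,85),cst(627,298)),((25,6,85),cst(648,300)),((-25,-6,85),cst(627,218)),((-25,6,85),cst(650,222))])])
print('gate'); G=fit([560,0,0],[(t,[((0,88,66),ctt(621,36)),((0,-88,66),ctt(598,372))]),
 (s,[((4,88,66),cst(75,312)),((0,-88,66),cst(277,88)),((4,30,91),cst(145,205)),((4,-30,91),cst(213,128))])]) if 0 else fit([560,0,-.07],[(t,[((0,88,66),ctt(621,36)),((0,-88,66),ctt(598,372))]),
 (s,[((0,88,66),cst(80,312)),((0,-88,66),cst(279,88)),((0,30,91),cst(148,205)),((0,-30,91),cst(215,128))])])
print('stand'); S=fit([560,0,-.07],[(t,[((25,95,6),ctt(578,48)),((25,95,6),ctt(578,48))][:0]+[((-25,-95,6),ctt(640,392)),((25,-95,6),ctt(640,392))][:0]+[((95*0+25,95,6),ctt(580,48))][:0]),
 (s,[((25,95,6),cst(38,362)),((25,-95,6),cst(38,362))][:1]+[((25,95,6),cst(38,362))][:0])]) if 0 else None
for n,c in (('top0',t),('scene0',s)):
    im=cv2.resize(c['img'][:,:,::-1],None,fx=4,fy=4,interpolation=cv2.INTER_CUBIC)
    def line(p,A,col):
        q=((proj(c,T(p,A))+.5)*4-.5).round().astype(int); cv2.polylines(im,[q.reshape(-1,1,2)],False,col,1,cv2.LINE_AA)
    def box(p,x0,x1,y0,y1,z0,z1,col):
        for z in (z0,z1): line(p,[(x0,y0,z),(x1,y0,z),(x1,y1,z),(x0,y1,z),(x0,y0,z)],col)
        for x in (x0,x1):
            for y in (y0,y1): line(p,[(x,y,z0),(x,y,z1)],col)
    r=(0,0,255)
    box(D,152,237,-75,75,0,85,r); box(D,-16,16,78.5,99,5,60,(0,255,255)); box(D,-16,16,-99,-78.5,5,60,(0,255,255)); line(D,[(-60,-99,0),(-60,99,0),(152,99,0),(152,-99,0),(-60,-99,0)],(0,255,0))
    box(D,16,140,70.5,78.5,14.5,20.5,(255,0,255));box(D,16,140,-78.5,-70.5,14.5,20.5,(255,0,255)); line(D,[(140,-99,40),(140,99,40)],r)
    box(Tr,-62,62,-76,76,0,5,r); box(Tr,-25,25,-6,6,22,85,r)
    box(G,-4,4,-88,88,6,66,r); box(G,-4,4,-30,30,66,91,r)
    if n=='top0': a=im[400:960,1280:1720]; b=im[560:1080,660:1220]
    else: a=im[640:1100,480:1000]; b=im[780:1180,900:1540]
    cv2.imwrite(f'pics/ov_{n}_d.png',a); cv2.imwrite(f'pics/ov_{n}_t.png',b)
E
python3 f1.py
```

```text
dock
[ 5.186007e+02 -2.402520e+02  1.738000e-01] deg 9.96
[[-0.7, 0.8], [0.3, -0.2], [-2.1, -0.5], [0.4, -1.1], [-0.5, 1.1], [-0.1, 0.6], [-1.6, -1.4], [0.4, -1.5], [-1.1, -0.2], [-0.0, 0.3], [0.4, -0.7], [0.3, 1.2], [-1.0, 0.6]]
tray
[4.986295e+02 2.222162e+02 4.423000e-01] deg 25.34
[[-0.5, -0.4], [-0.2, 0.1], [-1.2, -0.3], [-1.0, 0.6], [-0.7, -0.7], [0.4, -0.1], [-2.1, -0.2], [1.0, -0.2], [-0.7, 0.4], [-0.0, 0.5], [-0.4, -0.3], [-0.2, -0.6]]
gate
[575.5193   3.7146  -1.62  ] deg -92.82
[[-0.3, -0.3], [-0.4, -0.5], [-0.2, -0.1], [-0.1, -0.9], [-0.1, -0.1], [0.3, -0.4]]
stand
```

```bash
python3 - <<'E'
import cv2,numpy as np
a=[cv2.imread(f'pics/ov_{n}.png') for n in ('top0_d','top0_t')]
print([x.shape for x in a]); 
E
```

```text
[(560, 440, 3), (520, 560, 3)]
```

View pics/ov_top0_d.png

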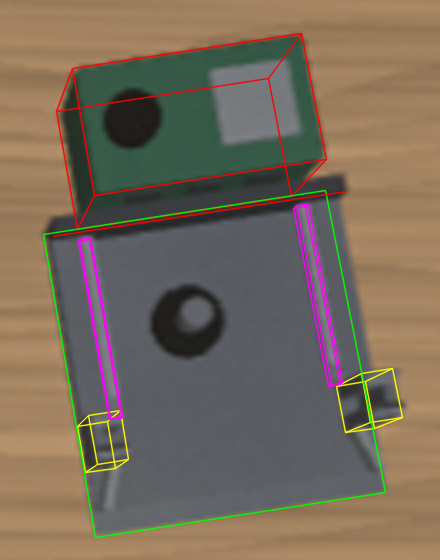

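View pics/ov_scene0_d.png

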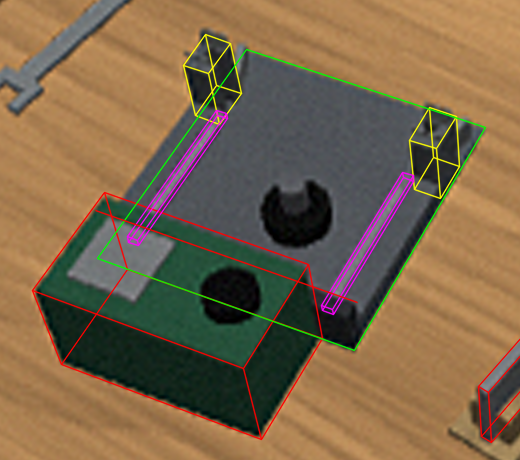

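View pics/ov_top0_t.png

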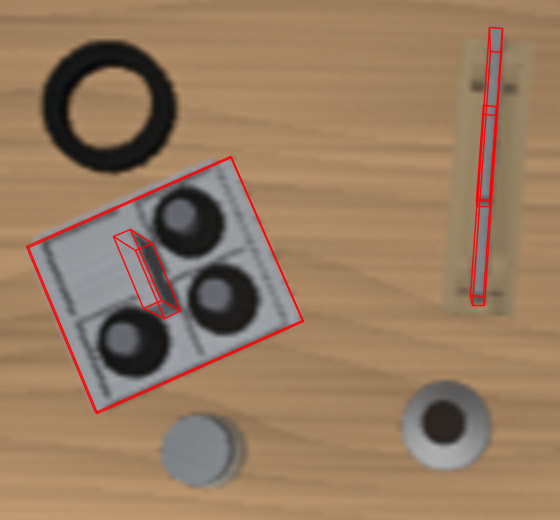

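View pics/ov_scene0_t.png

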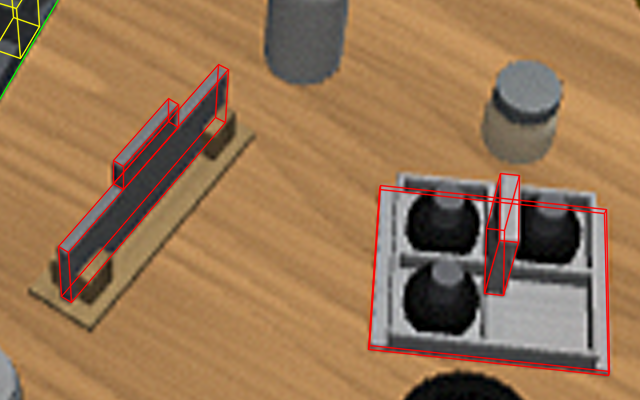

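The overlays match to about 1–2 px, which is roughly 3 mm. Next I'll locate the wheel and the empty pocket and work out the first move.

```bash
cat >> h.py <<'E'
def ray_z(c,px,z):
    K=c['camera_matrix']; d=Rc(c)@np.array([(px[0]-K[0,2])/K[0,0],-(px[1]-K[1,2])/K[1,1],-1]); o=np.array(c['xyz']); return o+d*(z-o[2])/d[2]
def plan(xyz,yaw):
    s=arm.get_state(); e=np.array(s['eef_pos']); r=np.array(s['ee_rot']); M=R.from_euler('xyz',r).as_matrix()
    d=M.T@(np.array(xyz)-e)/300; cur=r[2]; dy=(yaw-cur+np.pi)%(2*np.pi)-np.pi
    print('t',round(s['time_s'],2),'eef',e.round(1),'rpy',r.round(4),'F',np.array(s['ft_force']).round(1),'w',round(s['gripper_width'],1))
    print('  -> x %.4f y %.4f z %.4f turn %.4f'%(d[0],d[1],d[2],-dy/(np.pi/4)))
E
python3 - <<'E'
from h import *
t=load('top0');s=load('scene0')
print(ray_z(t,(196/4+320-.4,313/4+100-.4),49), ray_z(t,(185/4+320-.4,322/4+100-.4),20))
print(ray_z(s,(443/6+120-.4,285/6+160-.4),49), ray_z(s,(445/6+120-.4,320/6+160-.4),20))
plan((560,-217,240),.174)
E
```

```text
[ 587.54330903 -211.71385004   49.        ] [ 587.20717566 -210.24569387   20.        ]
[ 591.77438872 -204.89660575   49.        ] [ 591.23335483 -208.30268442   20.        ]
t 0.1 eef [ 267.6 -564.4  215.9] rpy [ 3.1415e+00  1.1000e-03 -1.1280e+00] F [ 0.  -0.5 -0.3] w 94.0
  -> x -0.6290 y -1.3768 z -0.0798 turn -1.6578
```

>>> {"api": "drive_tool", "payload": {
  "targets": [
    {"x":-0.1,"y":-0.2,"z":-0.08,"turn":-0.2},
    {"x":-0.2,"y":-0.4,"z":-0.08,"turn":-0.4},
    {"x":-0.3,"y":-0.6,"z":-0.08,"turn":-0.6},
    {"x":-0.4,"y":-0.8,"z":-0.08,"turn":-0.8},
    {"x":-0.5,"y":-1.0,"z":-0.08,"turn":-1.0},
    {"x":-0.55,"y":-1.0,"z":-0.08,"turn":-1.0}
  ],
  "jaw": 0.0,
  "squeeze": 30
}}

```text
time_s: 0.85
eef_pos: [469.8, -283.8, 239.8]
ee_rot: [-3.14, 0.001, -0.337]
ft_force: [-0.0, -0.8, -0.1]
gripper_width: 47.1
```

```bash
python3 - <<'E'
from h import *
plan((560,-217,240),.174)
E
```

```text
t 0.85 eef [ 469.8 -283.8  239.8] rpy [-3.140e+00  1.000e-03 -3.367e-01] F [-0.  -0.8 -0.1] w 47.1
  -> x 0.2102 y -0.3096 z -0.0004 turn -0.6503
```

>>> {"api": "drive_tool", "payload": {
  "targets": [
    {"x":0.1,"y":-0.15,"z":0,"turn":-0.2},
    {"x":0.21,"y":-0.31,"z":0,"turn":-0.4},
    {"x":0.21,"y":-0.31,"z":0,"turn":-0.65},
    {"x":0.21,"y":-0.31,"z":0,"turn":-0.65},
    {"x":0.21,"y":-0.31,"z":0,"turn":-0.65}
  ]
}}

```text
time_s: 1.48
eef_pos: [559.4, -217.6, 239.8]
ee_rot: [-3.14, 0.0, 0.168]
ft_force: [0.5, -0.8, 0.5]
gripper_width: 47.3
```

```bash
python3 - <<'E'
from h import *
c=save('wrist','w1'); print(c['camera_matrix'],c['xyz'],c['attitude']); s=arm.get_state(); print(s['eef_pos'],s['ee_rot'],s['joint_pos'])
print(np.percentile(c['depth'],[1,50,99]))
E
```

```text
[[325.1922621    0.         275.75202171]
 [  0.         325.1922621  205.52322501]
 [  0.           0.           1.        ]] [ 544.90280287 -136.60106545  407.76604471] [-0.28427541  0.00103067  0.16906253]
[ 559.43905719 -217.62452418  239.86706418] [-3.13988217e+00  3.29291129e-04  1.68762135e-01] [ 0.6492333   0.38339393 -0.42645206  1.63932432  0.16827534  1.15660333
  0.35080235]
[ 53.51816925 369.99740601 518.71670898]
```

View pics/w1.png

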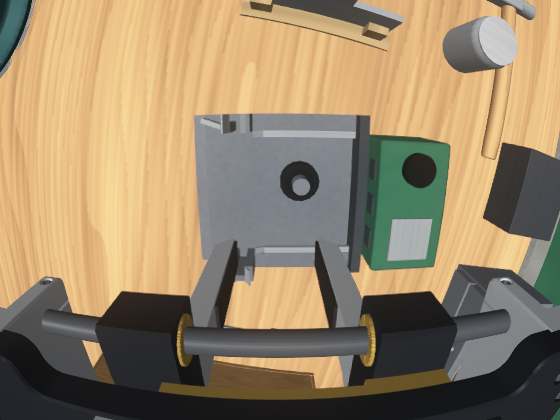

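The wrist view shows the dock at (200–360, 115–270), the wheel's hub top at (301,187), and both grooved posts at (240,123) and (243,270). I'll enlarge it to read corner pixels.

```bash
cat >> h.py <<'E'
def projw(c,p):
    q=(np.atleast_2d(p)-np.array(c['xyz']))@Rc(c)*np.array([1,-1,-1]); K=c['camera_matrix']
    return cv2.fisheye.projectPoints(q.reshape(-1,1,3).astype(float),np.zeros(3),np.zeros(3),K.astype(float),np.zeros(4))[0].reshape(-1,2)
def rayw(c,px,z):
    K=c['camera_matrix']; v=np.array([(px[0]-K[0,2])/K[0,0],(px[1]-K[1,2])/K[1,1]]); th=np.hypot(*v); u=v/th if th>0 else v
    d=Rc(c)@np.array([np.sin(th)*u[0],-np.sin(th)*u[1],-np.cos(th)]); o=np.array(c['xyz']); return o+d*(z-o[2])/d[2]
E
sed -i 's/(proj(c,T(p/((projw if c.get("w") else proj)(c,T(p/' fit.py
python3 - <<'E'
from h import *
c=load('w1'); im=c['img'][:,:,::-1]
def crop(u0,v0,u1,v1,s,n): cv2.imwrite(f'pics/{n}.png',cv2.resize(im[v0:v1,u0:u1],None,fx=s,fy=s,interpolation=cv2.INTER_CUBIC))
crop(185,105,325,205,5,'cw1a');crop(300,105,460,275,4,'cw1b');crop(185,190,285,290,6,'cw1c')
E
```

```text
(no output)
```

View pics/cw1a.png

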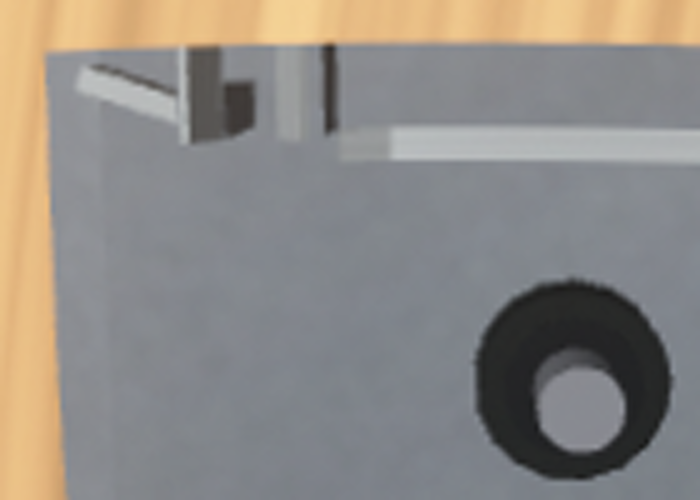

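View pics/cw1b.png

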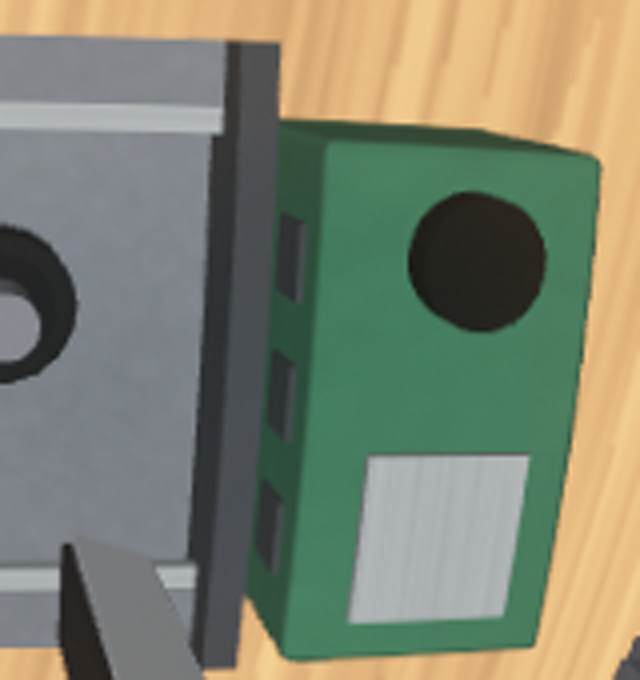

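View pics/cw1c.png

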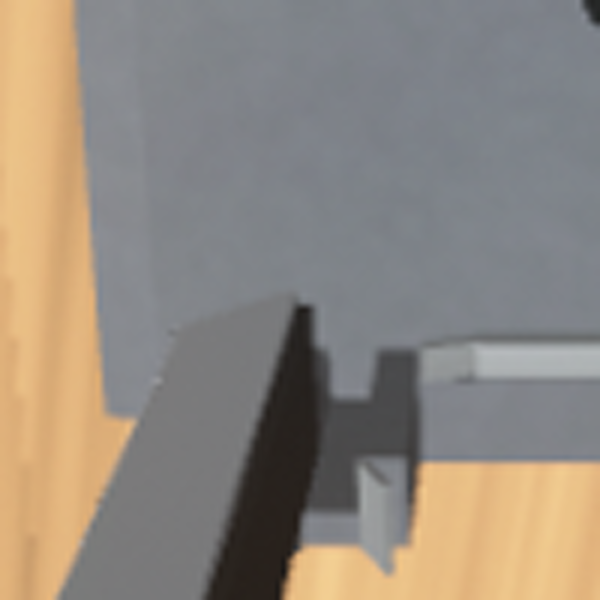

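```bash
cat > f2.py <<'E'
from fit import *
w=load('w1'); w['w']=1
a=lambda u,v:(u/5+185-.4,v/5+105-.4); b=lambda u,v:(u/4+300-.375,v/4+105-.375); c_=lambda u,v:(u/6+185-.42,v/6+190-.42)
L=[((-60,99,0),a(46,50)),((-60,-99,0),c_(107,413)),((140,99,40),b(240,42)),((152,99,40),b(280,43)),((140,-99,40),b(203,667)),((152,-99,40),b(236,667)),
((152,75,85),b(327,140)),((237,75,85),b(600,160)),((152,-75,85),b(293,660)),((237,-75,85),b(535,648)),((28,70.5,20.5),a(390,160)),((28,-70.5,20.5),c_(473,343)),((140,70.5,20.5),b(222,135))]
D=fit([518,-240,.17],[(w,L)])
print('hub',rayw(w,a(582,409),49),'disc',rayw(w,a(573,380),23))
for p in ([49,(582,409)],): pass
E
python3 f2.py
```

```text
[ 5.178098e+02 -2.411651e+02  1.700000e-01] deg 9.74
[[-0.3, 0.1], [-0.2, 0.4], [0.3, -0.5], [0.3, -0.3], [-0.4, 0.8], [0.2, 0.5], [-0.1, -0.6], [2.3, -1.3], [-3.1, 1.9], [1.3, 1.3], [-0.3, -0.0], [0.1, 0.1], [0.1, -0.5]]
hub [ 586.58348837 -212.91453141   49.        ] disc [ 586.10706945 -211.73851172   23.        ]
```

```bash
python3 - <<'E'
from h import *
plan((586.4,-212.5,38.5),.17)
E
```

```text
t 1.52 eef [ 559.4 -217.6  239.9] rpy [-3.1399e+00  3.0000e-04  1.6880e-01] F [-0.5  0.2  0.2] w 47.0
  -> x 0.0917 y -0.0006 z 0.6712 turn -0.0016
```

>>> {"api": "drive_tool", "payload": {
  "targets": [
    {"x":0.09,"y":0,"z":0.15},
    {"x":0.0915,"y":0,"z":0.35},
    {"x":0.0915,"y":0,"z":0.5},
    {"x":0.0915,"y":0,"z":0.6},
    {"x":0.0915,"y":0,"z":0.65},
    {"x":0.0915,"y":0,"z":0.671},
    {"x":0.0915,"y":0,"z":0.671}
  ]
}}

```text
$.targets[0]: bad value
```

>>> {"api": "drive_tool", "payload": {
  "targets": [
    {"x":0,"y":0,"z":0},
    {"x":0,"y":0,"z":0},
    {"x":0,"y":0,"z":0},
    {"x":0,"y":0,"z":0}
  ],
  "jaw": -1,
  "squeeze": 30
}}

```text
$.targets[0]: bad value
```

```bash
python3 - <<'E'
from h import *
c=save('wrist','w2'); plan((586.4,-212.5,200),.17)
E
```

```text
t 1.57 eef [ 559.5 -217.5  240. ] rpy [-3.140e+00  2.000e-04  1.697e-01] F [-0.1 -0.3 -0.5] w 46.5
  -> x 0.0911 y -0.0012 z 0.1332 turn -0.0004
```

View pics/w2.png

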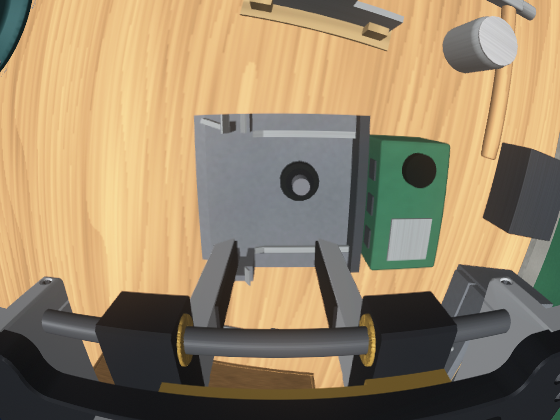

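Both calls were refused because "turn" was missing, so the arm hasn't moved and the view hasn't changed. I'll resend with "turn" included.

>>> {"api": "drive_tool", "payload": {
  "targets": [
    {"x":0.09,"y":0,"z":0.15,"turn":0},
    {"x":0.0915,"y":0,"z":0.35,"turn":0},
    {"x":0.0915,"y":0,"z":0.5,"turn":0},
    {"x":0.0915,"y":0,"z":0.6,"turn":0},
    {"x":0.0915,"y":0,"z":0.65,"turn":0},
    {"x":0.0915,"y":0,"z":0.671,"turn":0},
    {"x":0.0915,"y":0,"z":0.671,"turn":0}
  ]
}}

```text
time_s: 2.45
eef_pos: [586.8, -212.8, 39.3]
ee_rot: [-3.14, -0.0, 0.169]
ft_force: [-0.3, -0.4, -0.3]
gripper_width: 46.8
```

>>> {"api": "drive_tool", "payload": {
  "targets": [
    {"x":0,"y":0,"z":0,"turn":0},
    {"x":0,"y":0,"z":0,"turn":0},
    {"x":0,"y":0,"z":0,"turn":0},
    {"x":0,"y":0,"z":0,"turn":0}
  ],
  "jaw": -1,
  "squeeze": 30
}}

```text
time_s: 2.95
eef_pos: [587.0, -212.9, 39.7]
ee_rot: [-3.141, -0.001, 0.169]
ft_force: [-1.4, 0.2, 4.6]
gripper_width: 19.0
```

```bash
python3 - <<'E'
from h import *
c=save('wrist','w3'); plan((586.4,-212.5,200),.17)
E
```

```text
t 3.0 eef [ 587.1 -212.9   39.7] rpy [-3.1408e+00 -9.0000e-04  1.6900e-01] F [-1.  -0.1  5.4] w 18.9
  -> x -0.0014 y -0.0021 z -0.5342 turn -0.0012
```

View pics/w3.png

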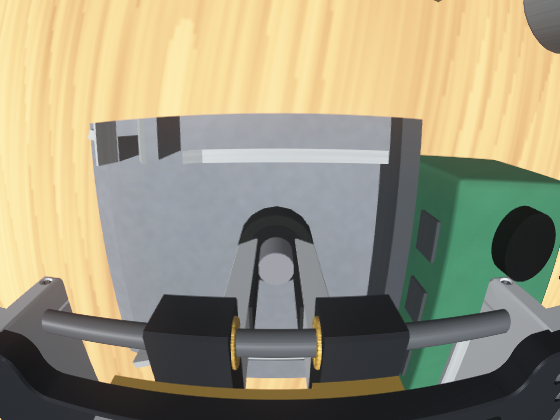

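The hub is held at 19 mm with the fingers on both sides of it (265,260). Next I'll lift and carry it to the tray.

>>> {"api": "drive_tool", "payload": {
  "targets": [
    {"x":0,"y":0,"z":-0.1,"turn":0},
    {"x":0,"y":0,"z":-0.3,"turn":0},
    {"x":0,"y":-0.1,"z":-0.48,"turn":0},
    {"x":0,"y":-0.25,"z":-0.55,"turn":0},
    {"x":0,"y":-0.42,"z":-0.55,"turn":-0.05},
    {"x":0,"y":-0.6,"z":-0.55,"turn":-0.1},
    {"x":0,"y":-0.78,"z":-0.55,"turn":-0.2},
    {"x":0,"y":-0.95,"z":-0.55,"turn":-0.3},
    {"x":0,"y":-1.0,"z":-0.55,"turn":-0.35},
    {"x":0,"y":-1.0,"z":-0.55,"turn":-0.35}
  ]
}}

```text
time_s: 4.25
eef_pos: [536.4, 83.0, 204.9]
ee_rot: [-3.141, -0.001, 0.445]
ft_force: [-0.7, -0.9, -0.6]
gripper_width: 19.0
```

```bash
python3 - <<'E'
from h import *
plan((511.2,235,205),.442)
E
```

```text
t 4.25 eef [536.4  83.  204.9] rpy [-3.1411e+00 -1.0000e-03  4.4480e-01] F [-0.7 -0.9 -0.6] w 19.0
  -> x 0.1423 y -0.4936 z 0.0001 turn 0.0036
```

>>> {"api": "drive_tool", "payload": {
  "targets": [
    {"x":0.05,"y":-0.17,"z":0,"turn":0},
    {"x":0.08,"y":-0.28,"z":0,"turn":0},
    {"x":0.08,"y":-0.28,"z":0,"turn":0},
    {"x":0.08,"y":-0.28,"z":0,"turn":0}
  ]
}}

```text
time_s: 4.75
eef_pos: [522.5, 167.1, 204.7]
ee_rot: [3.142, -0.0, 0.442]
ft_force: [1.0, 0.2, -1.3]
gripper_width: 19.0
```

```bash
python3 - <<'E'
from h import *
c=save('wrist','w4'); plan((511.2,265,205),.442)
im=c['img'][:,:,::-1]
cv2.imwrite('pics/cw4.png',cv2.resize(im[60:330,120:420],None,fx=2.6,fy=2.6,interpolation=cv2.INTER_CUBIC)[:600,:780])
E
```

```text
t 4.8 eef [522.5 167.1 204.8] rpy [ 3.1415e+00 -5.0000e-04  4.4180e-01] F [-0.9  0.6 -1.4] w 19.0
  -> x 0.1054 y -0.3112 z -0.0007 turn -0.0003
```

View pics/w4.png

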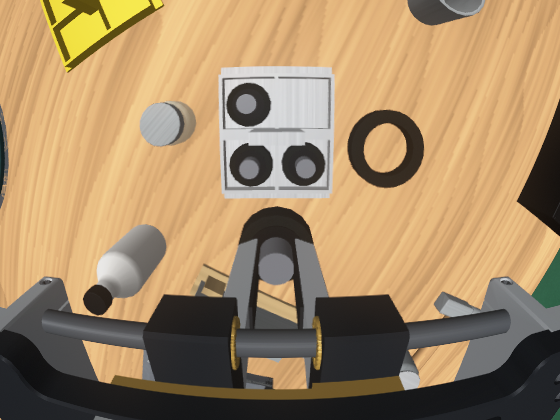

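View pics/cw4.png

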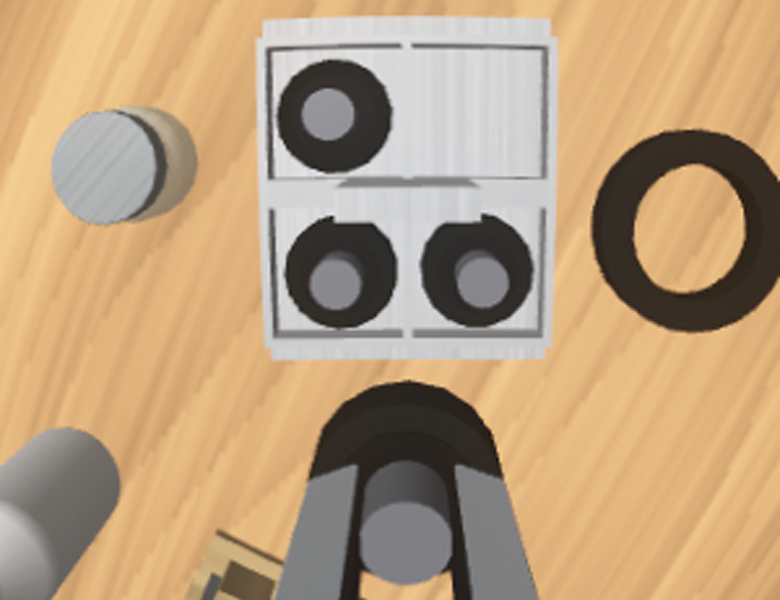

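```bash
cat > f3.py <<'E'
from fit import *
w=load('w4'); w['w']=1
k=lambda u,v:((u+.5)/2.6+120-.5,(v+.5)/2.6+60-.5)
L=[((-62,76,5),k(262,18)),((62,76,5),k(552,20)),((-62,-76,5),k(272,358)),((62,-76,5),k(549,358)),((-62,66,22),k(258,38)),((62,66,22),k(558,38)),((-62,-66,22),k(265,346)),((62,-66,22),k(552,346))]
D=fit([498,222,.44],[(w,L)])
print('pocket',T(D,[(30,34,0)]))
plan(np.r_[T(D,[(30,34,0)])[0,:2],60],D[2])
E
python3 f3.py
```

```text
[4.969962e+02 2.218083e+02 4.454000e-01] deg 25.52
[[0.6, 0.3], [0.0, -0.6], [0.0, 0.5], [-1.4, 0.2], [-0.4, -0.4], [0.4, -0.7], [0.0, 0.4], [0.1, 0.2]]
pocket [[509.4205657 265.4160548   0.       ]]
t 4.8 eef [522.5 167.1 204.8] rpy [ 3.1415e+00 -5.0000e-04  4.4180e-01] F [-0.9  0.6 -1.4] w 19.0
  -> x 0.1004 y -0.3150 z 0.4826 turn -0.0046
```

>>> {"api": "drive_tool", "payload": {
  "targets": [
    {"x":0.06,"y":-0.16,"z":0,"turn":0},
    {"x":0.1,"y":-0.29,"z":0.05,"turn":0},
    {"x":0.1,"y":-0.315,"z":0.2,"turn":0},
    {"x":0.1,"y":-0.315,"z":0.33,"turn":0},
    {"x":0.1,"y":-0.315,"z":0.43,"turn":0},
    {"x":0.1,"y":-0.315,"z":0.46,"turn":0},
    {"x":0.1,"y":-0.315,"z":0.46,"turn":0},
    {"x":0.1,"y":-0.315,"z":0.46,"turn":0}
  ]
}}

```text
time_s: 5.8
eef_pos: [510.1, 265.3, 68.0]
ee_rot: [3.141, -0.002, 0.441]
ft_force: [1.1, -0.4, -0.9]
gripper_width: 19.4
```

```bash
python3 - <<'E'
from h import *
c=save('wrist','w5'); plan((509.4,265.4,40.5),.445)
im=c['img'][:,:,::-1]
cv2.imwrite('pics/cw5.png',cv2.resize(im[120:360,140:400],None,fx=2.5,fy=2.5,interpolation=cv2.INTER_CUBIC))
E
```

```text
t 5.85 eef [510.1 265.4  68. ] rpy [ 3.1414e+00 -2.2000e-03  4.4130e-01] F [-0.7  0.2  0.6] w 19.0
  -> x -0.0022 y -0.0009 z 0.0915 turn -0.0047
```

View pics/cw5.png

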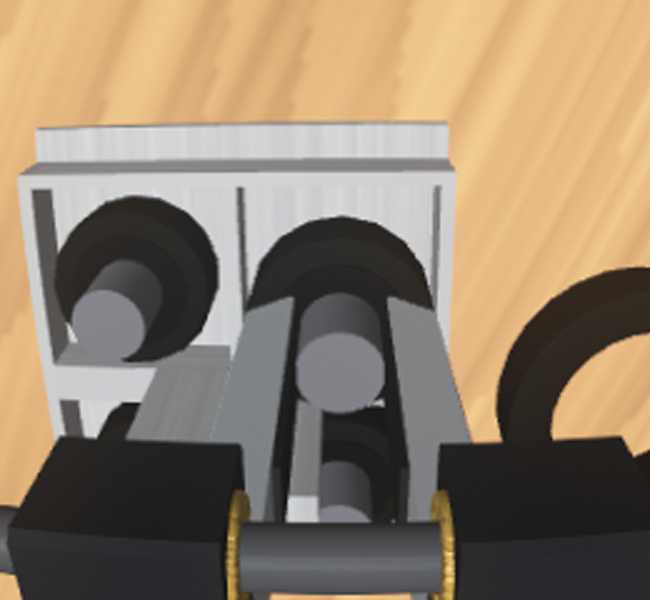

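The held wheel is centred over the empty pocket, between its walls at crop x 240 and 440. I'll lower and release it.

>>> {"api": "drive_tool", "payload": {
  "targets": [
    {"x":-0.002,"y":0,"z":0.04,"turn":0},
    {"x":-0.002,"y":0,"z":0.075,"turn":0},
    {"x":-0.002,"y":0,"z":0.092,"turn":0},
    {"x":-0.002,"y":0,"z":0.092,"turn":0},
    {"x":-0.002,"y":0,"z":0.092,"turn":0}
  ]
}}

```text
time_s: 6.48
eef_pos: [509.5, 265.2, 40.2]
ee_rot: [3.141, -0.002, 0.441]
ft_force: [0.5, 0.2, -1.1]
gripper_width: 19.0
```

>>> {"api": "drive_tool", "payload": {
  "targets": [
    {"x":0,"y":0,"z":0,"turn":0},
    {"x":0,"y":0,"z":0,"turn":0},
    {"x":0,"y":0,"z":0,"turn":0}
  ],
  "jaw": -0.15
}}

```text
time_s: 6.85
eef_pos: [509.6, 265.2, 40.3]
ee_rot: [3.141, -0.002, 0.441]
ft_force: [0.1, 0.0, -0.2]
gripper_width: 39.6
```

```bash
python3 - <<'E'
from h import *
plan((509.4,265.4,160),.445)
E
```

```text
t 6.85 eef [509.6 265.2  40.3] rpy [ 3.1414e+00 -2.2000e-03  4.4140e-01] F [ 0.1  0.  -0.2] w 39.6
  -> x 0.0005 y -0.0007 z -0.3991 turn -0.0046
```

>>> {"api": "drive_tool", "payload": {
  "targets": [
    {"x":0,"y":0,"z":-0.1,"turn":0},
    {"x":0,"y":0,"z":-0.25,"turn":0},
    {"x":0,"y":0,"z":-0.42,"turn":0.2},
    {"x":-0.05,"y":0.05,"z":-0.55,"turn":0.4},
    {"x":-0.1,"y":0.11,"z":-0.57,"turn":0.6},
    {"x":-0.1,"y":0.11,"z":-0.57,"turn":0.8},
    {"x":-0.1,"y":0.11,"z":-0.57,"turn":1.0},
    {"x":-0.1,"y":0.11,"z":-0.57,"turn":1.0}
  ]
}}

```text
time_s: 7.85
eef_pos: [496.1, 222.5, 211.4]
ee_rot: [-3.14, -0.002, -0.343]
ft_force: [-0.2, 0.3, 0.2]
gripper_width: 39.9
```

>>> {"api": "drive_tool", "payload": {
  "targets": [
    {"x":0,"y":0,"z":0,"turn":0.2},
    {"x":0,"y":0,"z":0,"turn":0.4},
    {"x":0,"y":0,"z":0,"turn":0.6},
    {"x":0,"y":0,"z":0,"turn":0.8},
    {"x":0,"y":0,"z":0,"turn":1.0},
    {"x":0,"y":0,"z":0,"turn":1.0},
    {"x":0,"y":0,"z":0,"turn":1.0}
  ]
}}

```text
time_s: 8.72
eef_pos: [496.1, 222.6, 211.3]
ee_rot: [-3.139, -0.0, -1.123]
ft_force: [-0.6, 0.5, -0.1]
gripper_width: 39.7
```

```bash
python3 - <<'E'
from h import *
c=save('wrist','w6'); plan((497,221.8,62),.4454-np.pi/2)
E
```

```text
t 8.78 eef [496.1 222.5 211.3] rpy [-3.1392e+00 -4.0000e-04 -1.1241e+00] F [-0.2  0.5 -0.4] w 39.9
  -> x 0.0032 y -0.0004 z 0.4977 turn 0.0016
```

View pics/w6.png

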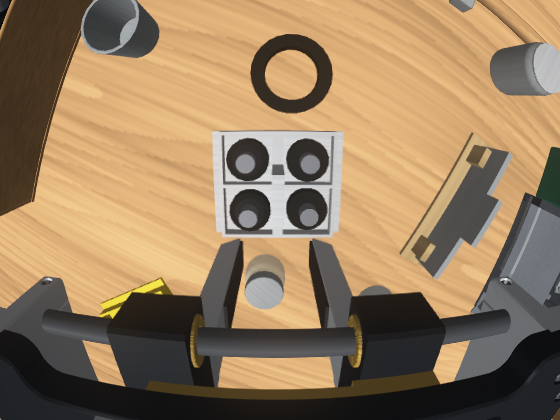

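All four wheels are in the pockets, with the tray at (215–342, 130–238) and the handle seen end-on between the fingers. I'll go down onto the handle.

>>> {"api": "drive_tool", "payload": {
  "targets": [
    {"x":0.003,"y":0,"z":0.15,"turn":0},
    {"x":0.003,"y":0,"z":0.3,"turn":0},
    {"x":0.003,"y":0,"z":0.42,"turn":0},
    {"x":0.003,"y":0,"z":0.48,"turn":0},
    {"x":0.003,"y":0,"z":0.497,"turn":0},
    {"x":0.003,"y":0,"z":0.497,"turn":0}
  ]
}}

```text
time_s: 9.52
eef_pos: [497.3, 222.1, 63.0]
ee_rot: [-3.138, -0.0, -1.123]
ft_force: [-0.3, -0.9, -0.3]
gripper_width: 39.8
```

>>> {"api": "drive_tool", "payload": {
  "targets": [
    {"x":0,"y":0,"z":0,"turn":0},
    {"x":0,"y":0,"z":0,"turn":0},
    {"x":0,"y":0,"z":0,"turn":0},
    {"x":0,"y":0,"z":0,"turn":0},
    {"x":0,"y":0,"z":0,"turn":0}
  ],
  "jaw": -1,
  "squeeze": 55
}}

```text
time_s: 10.15
eef_pos: [497.6, 222.0, 63.4]
ee_rot: [-3.138, -0.001, -1.124]
ft_force: [-0.7, -2.6, 6.4]
gripper_width: 11.8
```

```bash
python3 - <<'E'
from h import *
c=save('wrist','w7'); plan((497,221.8,62),.4454-np.pi/2)
E
```

```text
t 10.2 eef [497.6 222.   63.4] rpy [-3.1377e+00 -7.0000e-04 -1.1236e+00] F [-1.7 -2.   7.1] w 11.7
  -> x -0.0003 y 0.0022 z 0.0047 turn 0.0022
```

View pics/w7.png

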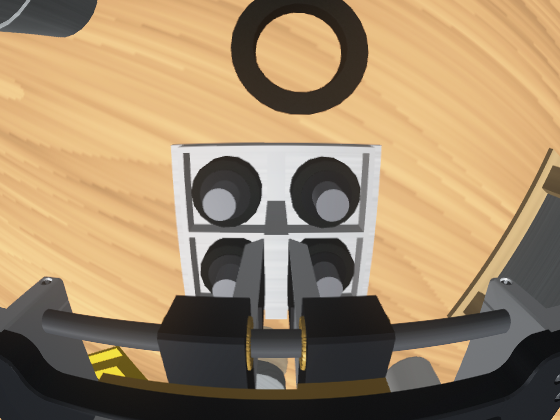

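The handle is gripped at 11.8 mm with the fingers clear of the hubs. I'll lift gently.

>>> {"api": "drive_tool", "payload": {
  "targets": [
    {"x":0,"y":0,"z":-0.02,"turn":0},
    {"x":0,"y":0,"z":-0.06,"turn":0},
    {"x":0,"y":0,"z":-0.13,"turn":0},
    {"x":0,"y":0,"z":-0.22,"turn":0},
    {"x":0,"y":0,"z":-0.32,"turn":0},
    {"x":0,"y":0,"z":-0.42,"turn":0},
    {"x":0,"y":0,"z":-0.51,"turn":0},
    {"x":0,"y":0,"z":-0.57,"turn":0},
    {"x":0,"y":0,"z":-0.6,"turn":0},
    {"x":0,"y":0,"z":-0.6,"turn":0}
  ]
}}

```text
time_s: 11.45
eef_pos: [496.9, 221.8, 243.3]
ee_rot: [-3.138, -0.001, -1.124]
ft_force: [-0.0, 0.3, -8.5]
gripper_width: 11.7
```

```bash
python3 - <<'E'
from h import *
from fit import T
c=save('wrist','w8'); 
D=[517.8,-241.2,.170]
p=T(D,[(-125,0,0)])[0]; print(p)
plan((p[0],p[1],243),D[2]-np.pi/2)
E
```

```text
[ 394.60190414 -262.34779363    0.        ]
t 11.5 eef [496.7 221.7 242.8] rpy [-3.1387e+00 -6.0000e-04 -1.1237e+00] F [-0.  -0.3 -7.6] w 11.8
  -> x 1.3077 y 1.0044 z -0.0029 turn 0.3529
```

View pics/w8.png

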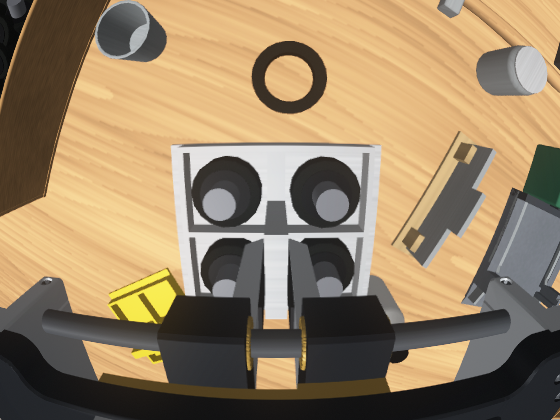

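>>> {"api": "drive_tool", "payload": {
  "targets": [
    {"x":0.03,"y":0.02,"z":0,"turn":0},
    {"x":0.09,"y":0.07,"z":0,"turn":0.02},
    {"x":0.18,"y":0.14,"z":0,"turn":0.05},
    {"x":0.28,"y":0.22,"z":0,"turn":0.08},
    {"x":0.38,"y":0.3,"z":0,"turn":0.12},
    {"x":0.48,"y":0.37,"z":0,"turn":0.15},
    {"x":0.58,"y":0.45,"z":0,"turn":0.18},
    {"x":0.68,"y":0.53,"z":0,"turn":0.2},
    {"x":0.75,"y":0.58,"z":0,"turn":0.2},
    {"x":0.79,"y":0.61,"z":0,"turn":0.2}
  ]
}}

```text
time_s: 12.75
eef_pos: [433.0, -73.2, 242.3]
ee_rot: [-3.139, -0.0, -1.284]
ft_force: [-0.6, 0.1, -7.2]
gripper_width: 12.1
```

```bash
python3 - <<'E'
from h import *
plan((394.6,-262.3,243),.17-np.pi/2)
E
```

```text
t 12.75 eef [433.  -73.2 242.3] rpy [-3.1387e+00 -2.0000e-04 -1.2836e+00] F [-0.6  0.1 -7.2] w 12.1
  -> x 0.5683 y 0.3013 z -0.0033 turn 0.1492
```

>>> {"api": "drive_tool", "payload": {
  "targets": [
    {"x":0.05,"y":0.03,"z":0,"turn":0.02},
    {"x":0.13,"y":0.07,"z":0,"turn":0.05},
    {"x":0.23,"y":0.12,"z":0,"turn":0.08},
    {"x":0.33,"y":0.175,"z":0,"turn":0.12},
    {"x":0.43,"y":0.23,"z":0,"turn":0.149},
    {"x":0.51,"y":0.27,"z":0,"turn":0.149},
    {"x":0.55,"y":0.29,"z":0,"turn":0.149},
    {"x":0.568,"y":0.301,"z":0,"turn":0.149},
    {"x":0.568,"y":0.301,"z":0,"turn":0.149}
  ]
}}

```text
time_s: 13.88
eef_pos: [394.7, -261.8, 242.0]
ee_rot: [-3.139, 0.0, -1.4]
ft_force: [0.2, -0.2, -6.6]
gripper_width: 11.7
```

```bash
python3 - <<'E'
from h import *
c=save('wrist','w9'); plan((394.6,-262.3,90),.17-np.pi/2)
im=c['img'][:,:,::-1]
cv2.imwrite('pics/cw9.png',cv2.resize(im[0:300,100:460],None,fx=2,fy=2,interpolation=cv2.INTER_CUBIC))
E
```

```text
t 13.93 eef [ 394.8 -261.5  242. ] rpy [-3.1387e+00  5.0000e-04 -1.3999e+00] F [ 0.   1.8 -7. ] w 11.7
  -> x 0.0028 y 0.0027 z 0.5065 turn 0.0011
```

View pics/cw9.png

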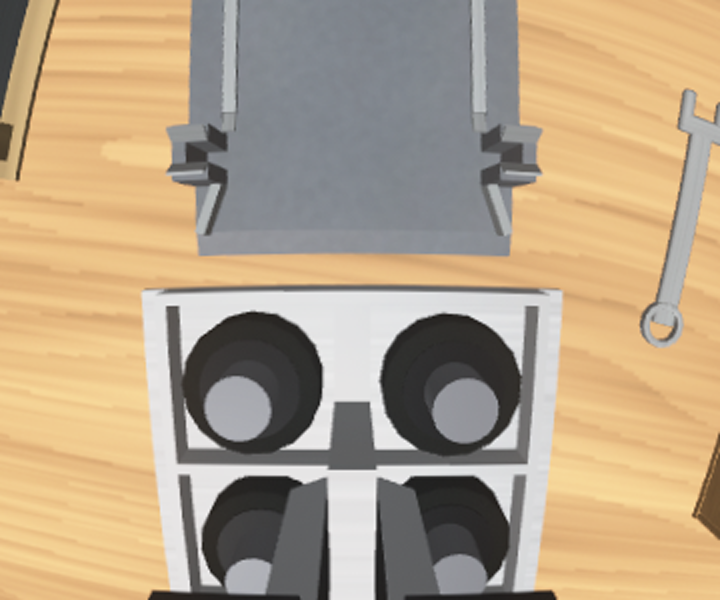

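```bash
cat > f4.py <<'E'
from fit import *
w=load('w9'); w['w']=1
k=lambda u,v:((u+.5)/2+100-.5,(v+.5)/2-.5)
D=fit([518,-241,.17],[(w,[((-60,99,0),k(199,256)),((-60,-99,0),k(511,252)),((28,70.5,20.5),k(237,112)),((28,-70.5,20.5),k(471,112)),((15.9,99,60),k(223,125))][:4])])
z=242-63.4
Tr=fit([395,-262,.17],[(w,[((62,76,5+z),k(143,291)),((62,-76,5+z),k(562,291)),((62,66,22+z),k(165,307)) ][:2])])
c,s=np.cos(D[2]),np.sin(D[2]); d=Tr[:2]-D[:2]; print('tray in dock',c*d[0]+s*d[1],-s*d[0]+c*d[1],Tr[2]-D[2])
E
python3 f4.py
```

```text
[ 5.184871e+02 -2.415840e+02  1.803000e-01] deg 10.33
[[0.3, 0.1], [-0.2, 0.8], [-0.9, -0.1], [0.9, -1.0]]
[ 3.931474e+02 -2.621458e+02  1.714000e-01] deg 9.82
[[-0.8, 0.0], [0.8, 0.0]]
tray in dock -126.99507099273444 2.2532810254262863 -0.008898888209098038
```

>>> {"api": "drive_tool", "payload": {
  "targets": [
    {"x":0.002,"y":0.003,"z":0.04,"turn":0},
    {"x":0.002,"y":0.003,"z":0.12,"turn":0},
    {"x":0.002,"y":0.003,"z":0.23,"turn":0},
    {"x":0.002,"y":0.003,"z":0.34,"turn":0},
    {"x":0.002,"y":0.003,"z":0.44,"turn":0},
    {"x":0.002,"y":0.003,"z":0.51,"turn":0},
    {"x":0.002,"y":0.003,"z":0.55,"turn":0},
    {"x":0.002,"y":0.003,"z":0.565,"turn":0},
    {"x":0.002,"y":0.003,"z":0.565,"turn":0},
    {"x":0.002,"y":0.003,"z":0.565,"turn":0}
  ]
}}

```text
time_s: 15.18
eef_pos: [394.9, -262.2, 73.1]
ee_rot: [-3.138, -0.0, -1.4]
ft_force: [-0.6, 0.2, -6.8]
gripper_width: 11.4
```

```bash
python3 - <<'E'
from h import *
c=save('wrist','w10'); plan((394.6,-262.3,72.4),.17-np.pi/2)
im=c['img'][:,:,::-1]
cv2.imwrite('pics/cw10.png',cv2.resize(im[0:200,90:470],None,fx=2.1,fy=2.1,interpolation=cv2.INTER_CUBIC))
E
```

```text
t 15.22 eef [ 394.9 -262.2   73.1] rpy [-3.1378e+00 -2.0000e-04 -1.3998e+00] F [-0.2 -1.  -7. ] w 11.8
  -> x 0.0001 y 0.0011 z 0.0023 turn 0.0013
```

View pics/cw10.png

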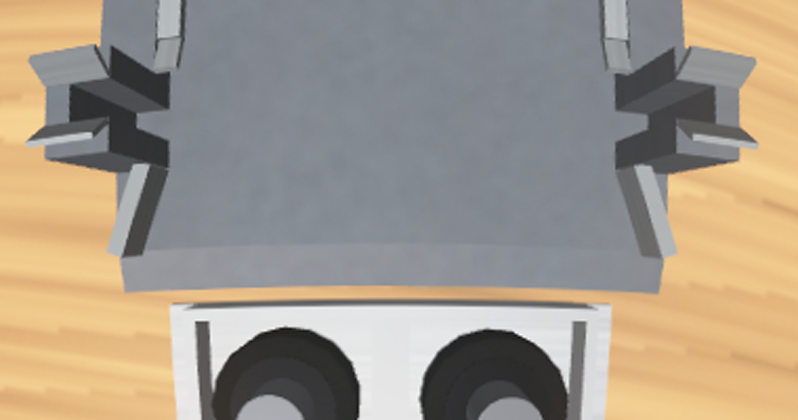

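The view is symmetric: the dock mid-line is at crop x 392 and the tray's at 390.5, so the tray is about 0.6 mm too far left. I'll shift it right and slide forward.

>>> {"api": "drive_tool", "payload": {
  "targets": [
    {"x":0.002,"y":-0.01,"z":0.003,"turn":0},
    {"x":0.002,"y":-0.04,"z":0.006,"turn":0},
    {"x":0.002,"y":-0.08,"z":0.007,"turn":0},
    {"x":0.002,"y":-0.12,"z":0.008,"turn":0},
    {"x":0.002,"y":-0.16,"z":0.008,"turn":0},
    {"x":0.002,"y":-0.2,"z":0.008,"turn":0},
    {"x":0.002,"y":-0.22,"z":0.008,"turn":0},
    {"x":0.002,"y":-0.23,"z":0.008,"turn":0},
    {"x":0.002,"y":-0.23,"z":0.008,"turn":0}
  ]
}}

```text
time_s: 16.35
eef_pos: [462.9, -251.1, 70.9]
ee_rot: [-3.138, -0.0, -1.4]
ft_force: [0.1, -0.5, -6.6]
gripper_width: 11.6
```

```bash
python3 - <<'E'
from h import *
c=save('wrist','w11'); 
D=[517.8,-241.2,.170]; cc,ss=np.cos(.17),np.sin(.17)
plan((D[0]+78*cc,D[1]+78*ss,68.5),.17-np.pi/2)
im=c['img'][:,:,::-1]
cv2.imwrite('pics/cw11.png',cv2.resize(im[80:280,90:470],None,fx=2.1,fy=2.1,interpolation=cv2.INTER_CUBIC))
E
```

```text
t 16.4 eef [ 462.7 -251.2   70.9] rpy [-3.1381e+00 -2.0000e-04 -1.4001e+00] F [ 0.8 -1.1 -8.4] w 11.5
  -> x -0.0015 y -0.4466 z 0.0095 turn 0.0008
```

View pics/cw11.png

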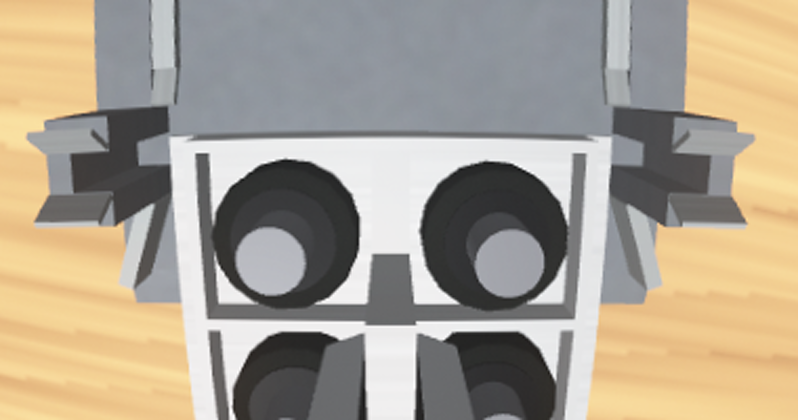

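>>> {"api": "drive_tool", "payload": {
  "targets": [
    {"x":0,"y":-0.01,"z":0.002,"turn":0},
    {"x":0,"y":-0.03,"z":0.004,"turn":0},
    {"x":0,"y":-0.06,"z":0.004,"turn":0},
    {"x":0,"y":-0.1,"z":0.004,"turn":0},
    {"x":0,"y":-0.14,"z":0.004,"turn":0},
    {"x":0,"y":-0.18,"z":0.004,"turn":0},
    {"x":0,"y":-0.21,"z":0.004,"turn":0},
    {"x":0,"y":-0.22,"z":0.004,"turn":0}
  ]
}}

```text
time_s: 17.4
eef_pos: [528.3, -239.7, 69.8]
ee_rot: [-3.138, -0.0, -1.4]
ft_force: [-0.2, -0.2, -7.1]
gripper_width: 12.1
```

>>> {"api": "drive_tool", "payload": {
  "targets": [
    {"x":0,"y":-0.02,"z":0,"turn":0},
    {"x":0,"y":-0.05,"z":0,"turn":0},
    {"x":0,"y":-0.09,"z":0,"turn":0},
    {"x":0,"y":-0.13,"z":0,"turn":0},
    {"x":0,"y":-0.17,"z":0,"turn":0},
    {"x":0,"y":-0.19,"z":0,"turn":0},
    {"x":0,"y":-0.195,"z":0,"turn":0}
  ]
}}

```text
time_s: 18.27
eef_pos: [586.2, -229.6, 69.9]
ee_rot: [-3.138, -0.0, -1.399]
ft_force: [-0.5, -0.7, -7.7]
gripper_width: 11.8
```

```bash
python3 - <<'E'
from h import *
c=save('wrist','w12'); 
D=[517.8,-241.2,.170]; cc,ss=np.cos(.17),np.sin(.17)
plan((D[0]+78*cc,D[1]+78*ss,68.5),.17-np.pi/2)
e=arm.get_state()['eef_pos'][:2]-np.array(D[:2]); print(cc*e[0]+ss*e[1],-ss*e[0]+cc*e[1])
im=c['img'][:,:,::-1]
cv2.imwrite('pics/cw12.png',cv2.resize(im[80:330,90:470],None,fx=2.1,fy=2.1,interpolation=cv2.INTER_CUBIC))
E
```

```text
t 18.32 eef [ 586.  -229.7   69.9] rpy [-3.1383 -0.     -1.3996] F [ 0.4 -0.1 -7. ] w 11.8
  -> x -0.0007 y -0.0293 z 0.0047 turn 0.0016
69.19873552189306 -0.22755696215679322
```

View pics/cw12.png

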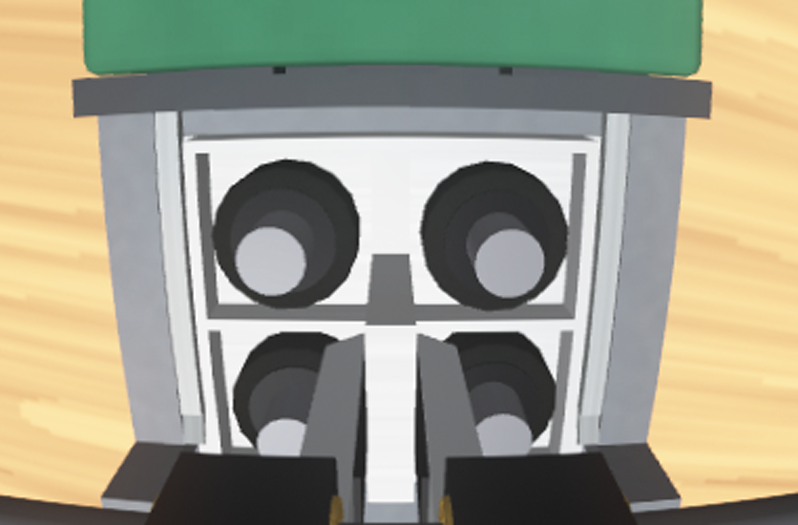

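The flanges are under both lips, and a gap of about 9 mm to the end stop remains at the top edge. I'll push on slowly.

>>> {"api": "drive_tool", "payload": {
  "targets": [
    {"x":0,"y":-0.01,"z":0,"turn":0},
    {"x":0,"y":-0.02,"z":0,"turn":0},
    {"x":0,"y":-0.026,"z":0,"turn":0},
    {"x":0,"y":-0.03,"z":0,"turn":0},
    {"x":0,"y":-0.033,"z":0,"turn":0},
    {"x":0,"y":-0.033,"z":0,"turn":0}
  ]
}}

```text
time_s: 19.08
eef_pos: [595.8, -228.0, 69.9]
ee_rot: [-3.138, 0.0, -1.4]
ft_force: [-0.7, 0.4, -7.7]
gripper_width: 12.0
```

>>> {"api": "drive_tool", "payload": {
  "targets": [
    {"x":0,"y":-0.005,"z":0,"turn":0},
    {"x":0,"y":-0.01,"z":0,"turn":0},
    {"x":0,"y":-0.013,"z":0,"turn":0},
    {"x":0,"y":-0.013,"z":0,"turn":0}
  ]
}}

```text
time_s: 19.58
eef_pos: [596.6, -228.2, 69.3]
ee_rot: [3.139, 0.001, -1.401]
ft_force: [-17.3, -1.2, 0.9]
gripper_width: 11.8
```

```bash
python3 - <<'E'
from h import *
c=save('wrist','w13'); 
D=[517.8,-241.2,.170]; cc,ss=np.cos(.17),np.sin(.17)
plan((D[0]+78*cc,D[1]+78*ss,68.5),.17-np.pi/2)
e=arm.get_state()['eef_pos'][:2]-np.array(D[:2]); print(cc*e[0]+ss*e[1],-ss*e[0]+cc*e[1])
im=c['img'][:,:,::-1]
cv2.imwrite('pics/cw13.png',cv2.resize(im[80:200,90:470],None,fx=2.1,fy=2.1,interpolation=cv2.INTER_CUBIC))
E
```

```text
t 19.62 eef [ 596.6 -228.2   69.3] rpy [ 3.1391e+00  1.2000e-03 -1.4009e+00] F [-16.5  -1.1   0.5] w 11.9
  -> x -0.0016 y 0.0063 z 0.0025 turn -0.0001
79.9020405980331 -0.4777726791123591
```

View pics/cw13.png

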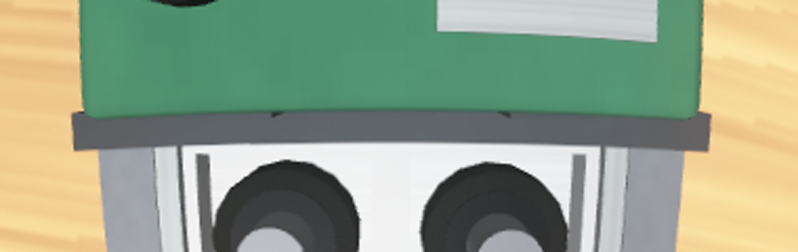

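The tray is against the end stop with 17 N of contact force. I'll ease the push slightly, lower it onto the plate and release.

>>> {"api": "drive_tool", "payload": {
  "targets": [
    {"x":0,"y":-0.004,"z":0.003,"turn":0},
    {"x":0,"y":-0.004,"z":0.006,"turn":0},
    {"x":0,"y":-0.004,"z":0.006,"turn":0}
  ]
}}

```text
time_s: 20.0
eef_pos: [596.4, -228.2, 68.7]
ee_rot: [3.137, 0.002, -1.402]
ft_force: [-19.8, 4.8, 21.6]
gripper_width: 11.5
```

>>> {"api": "drive_tool", "payload": {
  "targets": [
    {"x":0,"y":0,"z":0,"turn":0},
    {"x":0,"y":0,"z":0,"turn":0},
    {"x":0,"y":0,"z":0,"turn":0},
    {"x":0,"y":0,"z":0,"turn":0}
  ],
  "jaw": -0.15
}}

```text
time_s: 20.5
eef_pos: [596.5, -228.2, 68.7]
ee_rot: [3.137, 0.002, -1.401]
ft_force: [0.1, -0.2, 0.3]
gripper_width: 39.8
```

```bash
python3 - <<'E'
from h import *
plan((560,-180,205),.17-np.pi/2)
E
```

```text
t 20.5 eef [ 596.5 -228.2   68.7] rpy [ 3.1368e+00  1.8000e-03 -1.4015e+00] F [ 0.1 -0.2  0.3] w 39.8
  -> x -0.1797 y 0.0951 z -0.4536 turn -0.0009
```

>>> {"api": "drive_tool", "payload": {
  "targets": [
    {"x":0,"y":0,"z":-0.1,"turn":0},
    {"x":0,"y":0,"z":-0.25,"turn":0},
    {"x":-0.1,"y":0.02,"z":-0.4,"turn":0},
    {"x":-0.25,"y":0.04,"z":-0.52,"turn":0.1},
    {"x":-0.43,"y":0.07,"z":-0.57,"turn":0.28},
    {"x":-0.62,"y":0.1,"z":-0.57,"turn":0.28},
    {"x":-0.77,"y":0.12,"z":-0.57,"turn":0.28},
    {"x":-0.805,"y":0.12,"z":-0.57,"turn":0.28},
    {"x":-0.805,"y":0.12,"z":-0.57,"turn":0.28}
  ]
}}

```text
time_s: 21.62
eef_pos: [521.4, 3.5, 240.4]
ee_rot: [3.137, 0.001, -1.621]
ft_force: [-0.3, -0.8, 0.2]
gripper_width: 39.9
```

```bash
python3 - <<'E'
from h import *
c=save('wrist','w14'); s=save('scene','s1'); plan((575.5,3.7,240),-1.62)
im=c['img'][:,:,::-1]
cv2.imwrite('pics/cw14.png',cv2.resize(im[60:260,180:380],None,fx=3,fy=3,interpolation=cv2.INTER_CUBIC))
cv2.imwrite('pics/cs1.png',cv2.resize(s['img'][150:280,110:260,::-1],None,fx=4.5,fy=4.5,interpolation=cv2.INTER_CUBIC))
E
```

```text
t 21.73 eef [521.5   2.2 240.2] rpy [ 3.1365e+00  4.0000e-04 -1.6230e+00] F [-0.1 -0.4  1.2] w 40.2
  -> x -0.0144 y -0.1794 z -0.0003 turn -0.0039
```

View pics/w14.png

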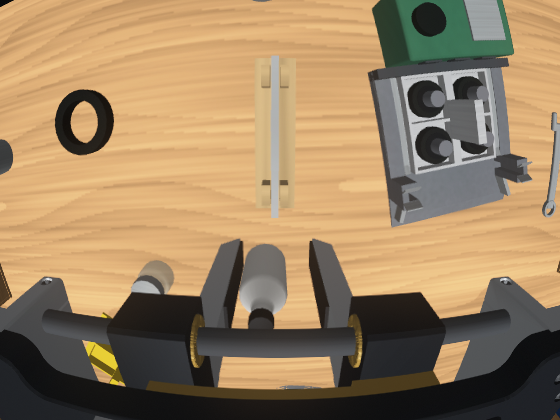

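View pics/cw14.png

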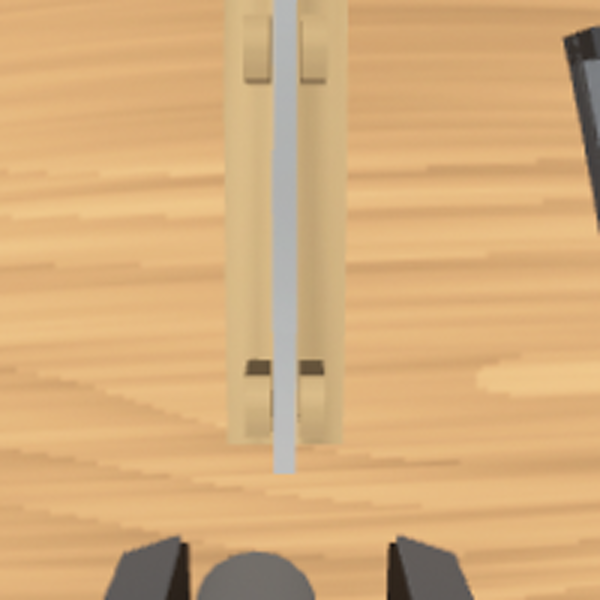

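View pics/cs1.png

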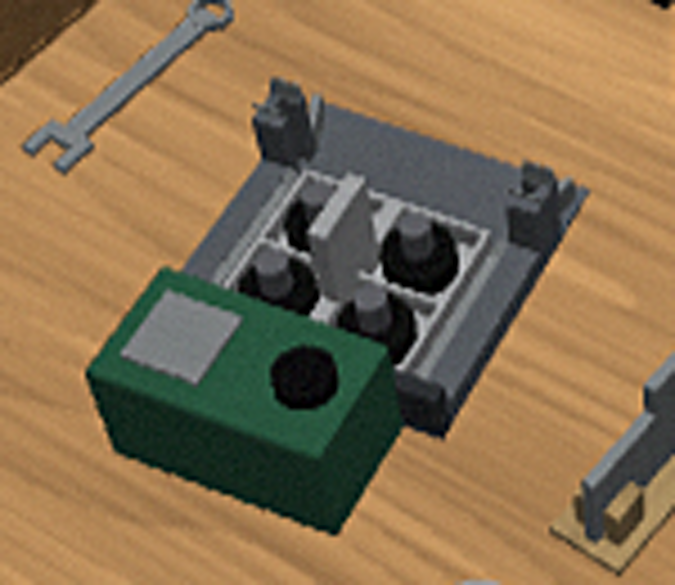

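```bash
cat > f5.py <<'E'
from fit import *
w=load('w14'); w['w']=1
k=lambda u,v:((u+.5)/3+180-.5,(v+.5)/3+60-.5)
im=w['img'][:,:,::-1]; cv2.imwrite('pics/cw14b.png',cv2.resize(im[40:140,230:320],None,fx=6,fy=6,interpolation=cv2.INTER_CUBIC))
G=fit([575.5,3.7,-1.62],[(w,[((0,-88,66),k(285,472)),((0,88,66),(276,57)),((0,30,91),k(285.5,170)),((0,-30,91),k(285.5,345))][:2])])
print(((projw(w,T(G,[(0,30,91),(0,-30,91)]))-[180,60]+.5)*3).round())
plan((G[0],G[1],240),G[2])
E
python3 f5.py
```

```text
[574.1766   1.3877  -1.6284] deg -93.3
[[-0.0, 1.5], [0.0, -1.2]]
[[288. 153.]
 [286. 335.]]
t 21.73 eef [521.5   2.2 240.2] rpy [ 3.1365e+00  4.0000e-04 -1.6230e+00] F [-0.1 -0.4  1.2] w 40.2
  -> x -0.0065 y -0.1754 z -0.0003 turn 0.0068
```

View pics/cw14b.png

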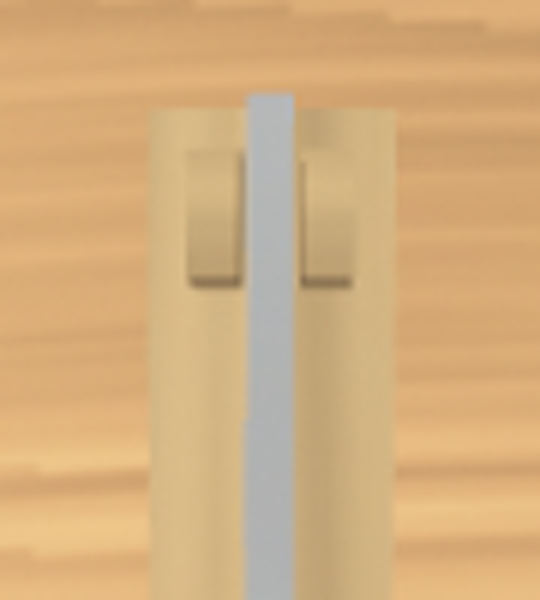

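```bash
sed -i 's/((0,88,66),(276,57))/((0,88,66),(274.7,55.2))/' f5.py; sed -i '$d' f5.py; cat >> f5.py <<'E'
plan((G[0],G[1],77),G[2])
E
python3 f5.py
```

```text
[575.3764   1.9975  -1.6207] deg -92.86
[[-0.0, 0.5], [-0.0, -0.5]]
[[285. 149.]
 [285. 332.]]
t 21.73 eef [521.5   2.2 240.2] rpy [ 3.1365e+00  4.0000e-04 -1.6230e+00] F [-0.1 -0.4  1.2] w 40.2
  -> x -0.0085 y -0.1821 z 0.5430 turn -0.0030
```

>>> {"api": "drive_tool", "payload": {
  "targets": [
    {"x":-0.005,"y":-0.1,"z":0.05,"turn":0},
    {"x":-0.0085,"y":-0.182,"z":0.15,"turn":0},
    {"x":-0.0085,"y":-0.182,"z":0.3,"turn":0},
    {"x":-0.0085,"y":-0.182,"z":0.43,"turn":0},
    {"x":-0.0085,"y":-0.182,"z":0.52,"turn":0},
    {"x":-0.0085,"y":-0.182,"z":0.553,"turn":0},
    {"x":-0.0085,"y":-0.182,"z":0.553,"turn":0},
    {"x":-0.0085,"y":-0.182,"z":0.553,"turn":0}
  ]
}}

```text
time_s: 22.72
eef_pos: [576.1, 1.7, 75.1]
ee_rot: [3.138, 0.0, -1.623]
ft_force: [-0.6, -1.1, -0.1]
gripper_width: 39.8
```

>>> {"api": "drive_tool", "payload": {
  "targets": [
    {"x":0,"y":0,"z":0,"turn":0},
    {"x":0,"y":0,"z":0,"turn":0},
    {"x":0,"y":0,"z":0,"turn":0},
    {"x":0,"y":0,"z":0,"turn":0},
    {"x":0,"y":0,"z":0,"turn":0}
  ],
  "jaw": -1,
  "squeeze": 50
}}

```text
time_s: 23.35
eef_pos: [576.1, 1.7, 75.2]
ee_rot: [3.138, 0.0, -1.623]
ft_force: [-1.0, -0.3, 2.6]
gripper_width: 7.8
```

```bash
python3 - <<'E'
from h import *
c=save('wrist','w15'); plan((575.4,2,200),-1.621)
E
```

```text
t 23.4 eef [576.1   1.7  75.2] rpy [ 3.1382e+00  4.0000e-04 -1.6234e+00] F [-1.4 -1.1  3.3] w 7.6
  -> x -0.0011 y 0.0039 z -0.4158 turn -0.0031
```

View pics/w15.png

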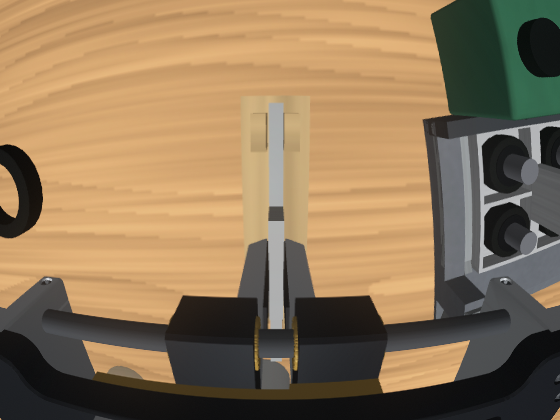

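>>> {"api": "drive_tool", "payload": {
  "targets": [
    {"x":0,"y":0,"z":-0.05,"turn":0},
    {"x":0,"y":0,"z":-0.15,"turn":0},
    {"x":0,"y":0,"z":-0.28,"turn":0},
    {"x":0.05,"y":0,"z":-0.4,"turn":-0.2},
    {"x":0.12,"y":0,"z":-0.44,"turn":-0.4},
    {"x":0.2,"y":0,"z":-0.44,"turn":-0.6},
    {"x":0.3,"y":0,"z":-0.44,"turn":-0.8},
    {"x":0.4,"y":0,"z":-0.44,"turn":-1.0},
    {"x":0.45,"y":0,"z":-0.44,"turn":-1.0}
  ]
}}

```text
time_s: 24.52
eef_pos: [569.2, -134.9, 207.8]
ee_rot: [3.139, 0.002, -0.841]
ft_force: [-0.7, 1.4, -2.4]
gripper_width: 7.5
```

```bash
python3 - <<'E'
from h import *
w=load('w15'); p=rayw(w,(276,102),66); q=rayw(w,(276,207),66); print(p,q, rayw(w,(276.5,207),91))
yv=np.array([np.sin(1.6234),-np.cos(1.6234)]) # -tool y dir approx
e=np.array([576.1,1.7]); f=np.array([np.cos(-1.6234+np.pi/2),np.sin(-1.6234+np.pi/2)])
print('far end dist from TCP', (p[:2]-e)@f, 'side',(p[:2]-e)@np.array([-f[1],f[0]]))
plan((517.8,-241.2,205),.17)
E
```

```text
[663.31008822  -3.14650296  66.        ] [ 6.04727594e+02 -1.15754372e-01  6.60000000e+01] [612.30269107  -0.74854411  91.        ]
far end dist from TCP 87.34428079742226 side -0.25434348760419745
t 24.52 eef [ 569.2 -134.9  207.8] rpy [ 3.1395e+00  2.3000e-03 -8.4070e-01] F [-0.7  1.4 -2.4] w 7.5
  -> x 0.1499 y 0.3639 z 0.0099 turn -1.2868
```

>>> {"api": "drive_tool", "payload": {
  "targets": [
    {"x":0.04,"y":0.07,"z":0,"turn":-0.2},
    {"x":0.08,"y":0.15,"z":0,"turn":-0.4},
    {"x":0.11,"y":0.23,"z":0,"turn":-0.6},
    {"x":0.13,"y":0.31,"z":0,"turn":-0.8},
    {"x":0.15,"y":0.36,"z":0,"turn":-1.0},
    {"x":0.15,"y":0.36,"z":0,"turn":-1.0}
  ]
}}

```text
time_s: 25.28
eef_pos: [518.4, -241.0, 208.3]
ee_rot: [3.142, 0.003, -0.06]
ft_force: [0.5, -0.4, -2.1]
gripper_width: 8.1
```

```bash
python3 - <<'E'
from h import *
plan((517.8-.1,-241.2+.7,160),.17)
E
```

```text
t 25.27 eef [ 518.4 -241.   208.3] rpy [ 3.1416e+00  3.0000e-03 -6.0500e-02] F [ 0.5 -0.4 -2.1] w 8.1
  -> x -0.0019 y -0.0015 z 0.1611 turn -0.2935
```

>>> {"api": "drive_tool", "payload": {
  "targets": [
    {"x":-0.002,"y":-0.001,"z":0,"turn":-0.15},
    {"x":-0.002,"y":-0.001,"z":0.05,"turn":-0.294},
    {"x":-0.002,"y":-0.001,"z":0.12,"turn":-0.294},
    {"x":-0.002,"y":-0.001,"z":0.16,"turn":-0.294},
    {"x":-0.002,"y":-0.001,"z":0.16,"turn":-0.294},
    {"x":-0.002,"y":-0.001,"z":0.16,"turn":-0.294}
  ]
}}

```text
time_s: 26.02
eef_pos: [518.1, -240.5, 161.1]
ee_rot: [-3.141, 0.002, 0.169]
ft_force: [0.1, 1.0, -2.3]
gripper_width: 7.5
```

```bash
python3 - <<'E'
from h import *
w=save('wrist','w16'); plan((517.7,-240.5,160),.17)
im=w['img'][:,:,::-1]
cv2.imwrite('pics/cw16.png',cv2.resize(im[60:220,180:380],None,fx=3.8,fy=3.8,interpolation=cv2.INTER_CUBIC)[:600])
E
```

```text
t 26.07 eef [ 518.1 -240.6  161.1] rpy [-3.1415e+00  2.1000e-03  1.6960e-01] F [ 0.1 -0.4 -2.3] w 7.6
  -> x -0.0014 y -0.0006 z 0.0037 turn -0.0005
```

View pics/w16.png

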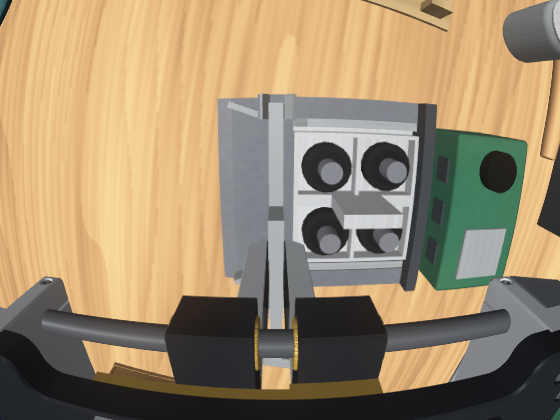

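View pics/cw16.png

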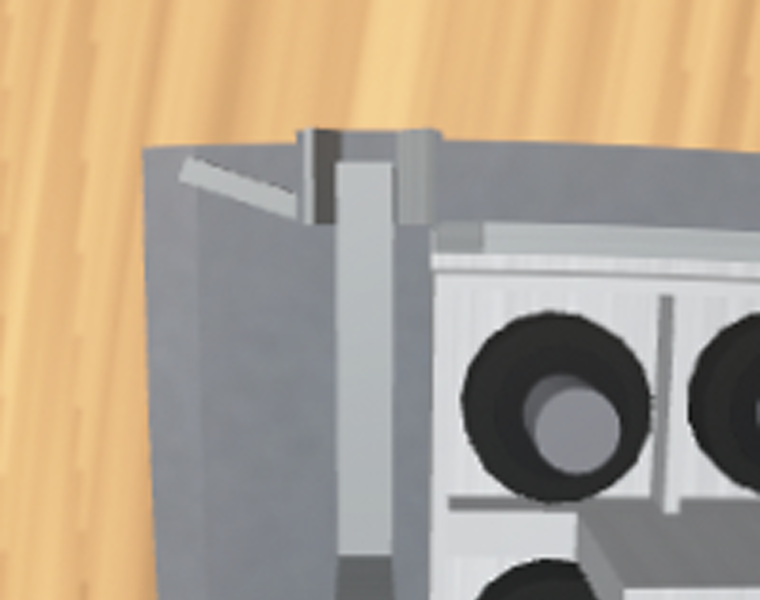

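```bash
python3 - <<'E'
from h import *
im=load('w16')['img'][:,:,::-1]
cv2.imwrite('pics/cw16b.png',cv2.resize(im[90:300,380:540],None,fx=2.8,fy=2.8,interpolation=cv2.INTER_CUBIC))
cv2.imwrite('pics/cw16c.png',cv2.resize(im[200:300,210:430],None,fx=3.6,fy=3.6,interpolation=cv2.INTER_CUBIC))
E
```

```text
(no output)
```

View pics/cw16b.png

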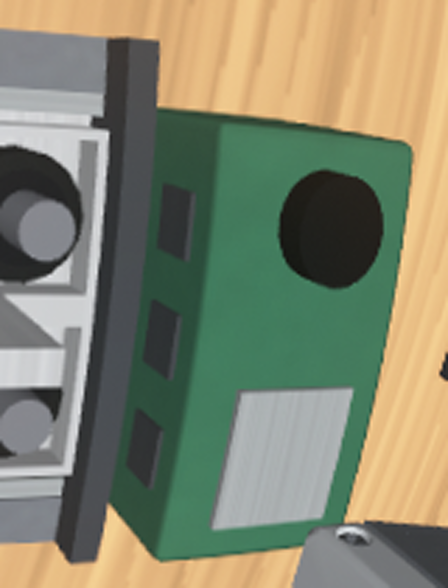

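View pics/cw16c.png

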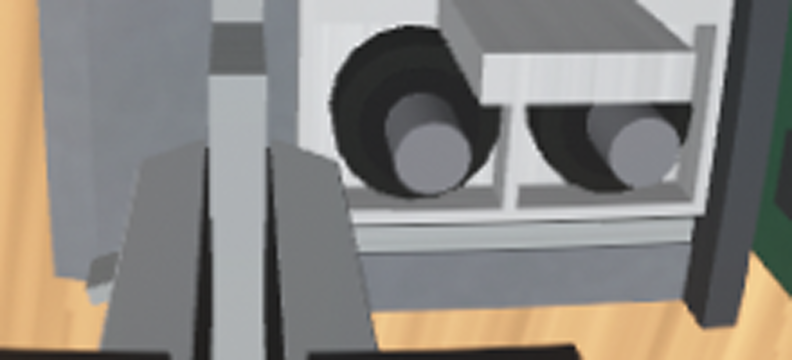

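```bash
cat > f6.py <<'E'
from fit import *
w=load('w16'); w['w']=1
a=lambda u,v:((u+.5)/3.8+180-.5,(v+.5)/3.8+60-.5); b=lambda u,v:((u+.5)/2.8+380-.5,(v+.5)/2.8+90-.5); c_=lambda u,v:((u+.5)/3.6+210-.5,(v+.5)/3.6+200-.5)
D=fit([518,-241,.17],[(w,[((-60,99,0),a(143,148)),((-60,-99,0),c_(56,275)),((28,70.5,20.5),a(484,250)),((140,99,40),b(128,40)),((152,99,40),b(159,42)),((140,-99,40),b(71,562)),((152,-99,40),b(97,560))])])
cc,ss=np.cos(D[2]),np.sin(D[2])
def ind(p): d=p[:2]-D[:2]; return cc*d[0]+ss*d[1],-ss*d[0]+cc*d[1]
zt=161.1-75.2+6+60
print('gate far end in dock',ind(rayw(w,a(365,162),zt)),'tab far end',ind(rayw(w,c_(238,22),zt+0)),ind(rayw(w,c_(238,74),zt+25)),'tcp',ind(np.array([518.1,-240.6])))
print('funnel L/R at z71',ind(rayw(w,a(298,130),71)),ind(rayw(w,a(441,130),71)),ind(rayw(w,a(306,224),71)),ind(rayw(w,a(434,223),71)))
E
python3 f6.py
```

```text
[ 5.181156e+02 -2.411819e+02  1.704000e-01] deg 9.77
[[-0.1, -0.4], [-0.3, 0.5], [-0.4, 0.9], [0.7, -1.3], [0.5, -0.8], [-0.3, 0.7], [0.2, 0.6]]
gate far end in dock (np.float64(-0.7146247874284057), np.float64(88.89870535986998)) tab far end (np.float64(-0.6955843078902051), np.float64(31.130079207861037)) (np.float64(-0.6252138940935676), np.float64(31.05518950168769)) tcp (np.float64(0.0833553564614572), np.float64(0.5760799194539677))
funnel L/R at z71 (np.float64(-14.704362733044043), np.float64(98.24964262767227)) (np.float64(14.638385930809287), np.float64(98.25971400321242)) (np.float64(-13.142332211226375), np.float64(78.57656262396328)) (np.float64(13.281793948966788), np.float64(78.79755225778077))
```

In the camera frame the gate is 0.65 mm short in x and 0.9 mm off in y. The funnel edges are symmetric at ±14.7 mm, which confirms the dock fit. I'll correct and lower in stages.

>>> {"api": "drive_tool", "payload": {
  "targets": [
    {"x":0.002,"y":0.003,"z":0,"turn":0},
    {"x":0.002,"y":0.003,"z":0.03,"turn":0},
    {"x":0.002,"y":0.003,"z":0.06,"turn":0},
    {"x":0.002,"y":0.003,"z":0.08,"turn":0},
    {"x":0.002,"y":0.003,"z":0.1,"turn":0},
    {"x":0.002,"y":0.003,"z":0.12,"turn":0},
    {"x":0.002,"y":0.003,"z":0.13,"turn":0},
    {"x":0.002,"y":0.003,"z":0.13,"turn":0}
  ]
}}

```text
time_s: 27.08
eef_pos: [518.7, -241.4, 121.9]
ee_rot: [-3.141, 0.002, 0.17]
ft_force: [-0.3, 1.1, -1.6]
gripper_width: 7.5
```

```bash
python3 - <<'E'
from h import *
w=save('wrist','w17'); plan((518.1,-240.6,74.2),.1704)
im=w['img'][:,:,::-1]
cv2.imwrite('pics/cw17.png',cv2.resize(im[60:260,180:380],None,fx=3,fy=3,interpolation=cv2.INTER_CUBIC)[:600])
E
```

```text
t 27.12 eef [ 518.8 -241.4  122.1] rpy [-3.1415e+00  2.1000e-03  1.6950e-01] F [-0.5  0.1 -2.2] w 7.3
  -> x -0.0016 y -0.0030 z 0.1598 turn -0.0011
```

View pics/cw17.png

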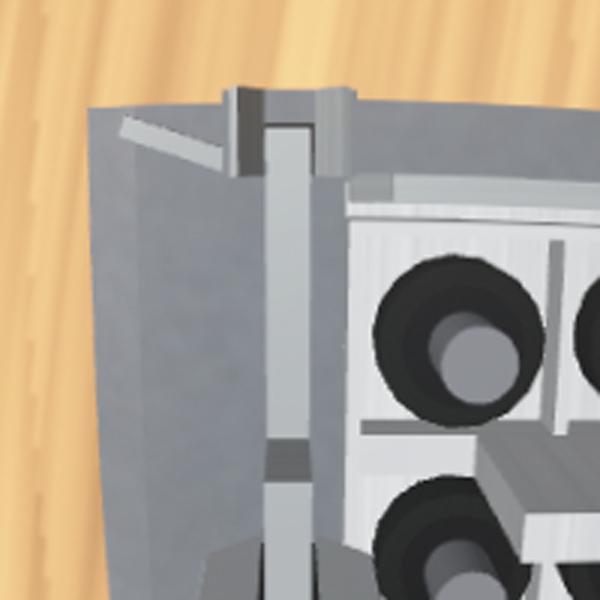

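The gate end is centred in the funnel (gate at 288, funnel at 288.5) with no contact force, so I'll continue down.

>>> {"api": "drive_tool", "payload": {
  "targets": [
    {"x":0,"y":0,"z":0.02,"turn":0},
    {"x":0,"y":0,"z":0.05,"turn":0},
    {"x":0,"y":0,"z":0.08,"turn":0},
    {"x":0,"y":0,"z":0.11,"turn":0},
    {"x":0,"y":0,"z":0.135,"turn":0},
    {"x":0,"y":0,"z":0.15,"turn":0},
    {"x":0,"y":0,"z":0.155,"turn":0},
    {"x":0,"y":0,"z":0.157,"turn":0}
  ]
}}

```text
time_s: 28.12
eef_pos: [518.9, -241.5, 75.2]
ee_rot: [3.142, 0.002, 0.169]
ft_force: [-0.0, -0.1, -2.4]
gripper_width: 7.7
```

>>> {"api": "drive_tool", "payload": {
  "targets": [
    {"x":0,"y":0,"z":0.002,"turn":0},
    {"x":0,"y":0,"z":0.004,"turn":0},
    {"x":0,"y":0,"z":0.006,"turn":0},
    {"x":0,"y":0,"z":0.006,"turn":0}
  ]
}}

```text
time_s: 28.62
eef_pos: [519.2, -241.4, 74.2]
ee_rot: [3.141, 0.001, 0.17]
ft_force: [-4.4, 3.1, 11.6]
gripper_width: 7.7
```

The gate has reached the bottom: there is 11.6 N of upward force at TCP z 74.2, which is the expected seated height. I'll release and retreat.

>>> {"api": "drive_tool", "payload": {
  "targets": [
    {"x":0,"y":0,"z":0,"turn":0},
    {"x":0,"y":0,"z":0,"turn":0},
    {"x":0,"y":0,"z":0,"turn":0},
    {"x":0,"y":0,"z":0,"turn":0}
  ],
  "jaw": -0.2
}}

```text
time_s: 29.12
eef_pos: [519.2, -241.4, 74.2]
ee_rot: [3.141, 0.001, 0.17]
ft_force: [0.8, -0.4, 0.3]
gripper_width: 37.2
```

>>> {"api": "drive_tool", "payload": {
  "targets": [
    {"x":0,"y":0,"z":-0.05,"turn":0},
    {"x":0,"y":0,"z":-0.15,"turn":0},
    {"x":0,"y":0,"z":-0.3,"turn":0},
    {"x":0,"y":0,"z":-0.45,"turn":0},
    {"x":-0.1,"y":0,"z":-0.55,"turn":0},
    {"x":-0.25,"y":0,"z":-0.55,"turn":0},
    {"x":-0.3,"y":0.15,"z":-0.55,"turn":0},
    {"x":-0.3,"y":0.2,"z":-0.55,"turn":0},
    {"x":-0.3,"y":0.2,"z":-0.55,"turn":0}
  ]
}}

```text
time_s: 30.25
eef_pos: [441.0, -315.9, 239.7]
ee_rot: [3.141, 0.001, 0.169]
ft_force: [0.4, 0.6, 0.5]
gripper_width: 37.7
```

```bash
python3 - <<'E'
from h import *
s=save('scene','s2'); w=save('wrist','w18'); t=save('top','t2'); print(arm.get_state()['eef_pos'],arm.get_state()['ft_force'])
cv2.imwrite('pics/cs2.png',cv2.resize(s['img'][150:280,110:260,::-1],None,fx=4.5,fy=4.5,interpolation=cv2.INTER_CUBIC))
E
```

```text
[ 441.33038139 -314.33709633  239.4293279 ] [ 0.25877991  0.66699407 -0.54789276]
```

View pics/cs2.png

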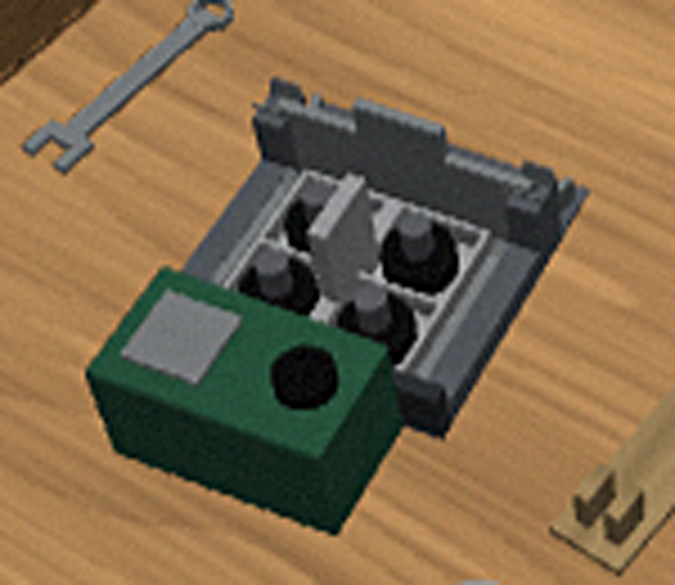

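View pics/w18.png

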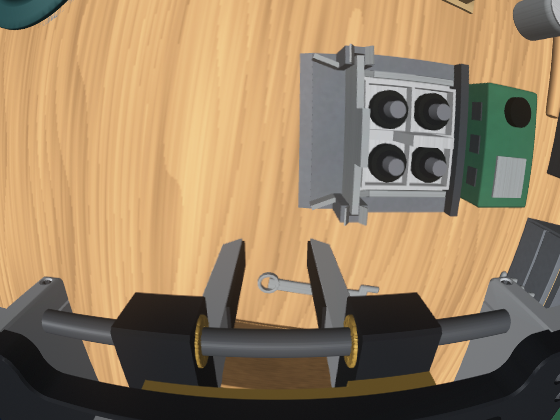

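View pics/t2.png

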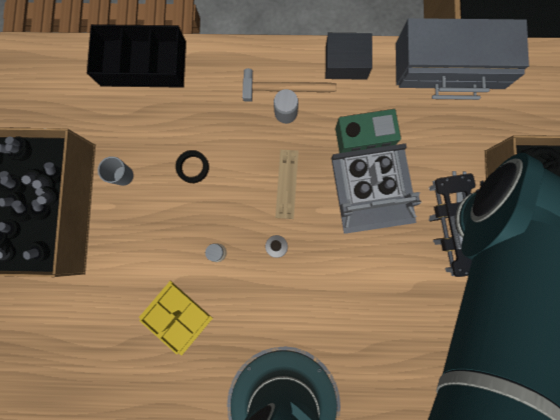

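```bash
python3 - <<'E'
from h import *
print(arm.job_done())
E
```

```text
the job is handed in; nothing more can be done
None
```

The job is done and handed in at about 30 s of the 72 s allowed; no verdict was reported.

- **Wheel:** I picked it from the lane by its hub and set it flat, hub up, in the empty pocket. All four wheels then showed in their pockets in the wrist view.
- **Tray:** I carried it level over the bench and slid it under the lips until it met the end stop with about 17 N. I lowered it onto the base plate and released it. The last pictures show it home with all four hubs up.
- **Gate:** I corrected its alignment by less than 1 mm from the wrist picture, then lowered it into both grooves. It touched bottom with 11.6 N upward at tool height 74.2 mm, the height expected for seated. In the last pictures it stands upright in both posts.

**Last checks:** The oiler, tyre, jar, cup and tin are where they started in the final top view. The arm hides the wrench there, but the wrist and scene pictures show it lying flat on the right side of the bench. The gripper is well clear of everything, with force readings near zero.

**What failed or disagreed:**
- Two move calls were refused because I left out "turn"; the arm did not move, and I sent them again.
- The first dock and tray fits from the fixed cameras differed by about 1–2 mm from the wrist-camera fits, so I used the wrist ones.
- I did not measure the final tray or gate pose numerically after release. I relied on the contact forces, the tool heights and the pictures.

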